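# Set up the stopper-boring machine for a batch

### The job

Get the boring machine ready and start it: stand the medium-thick borer from the wooden block in the open chuck, steel shank down and fully home, and turn the chuck sleeve clockwise until its jaws hold the borer tight. Gather the rubber stoppers that lie about on the bench into the tray with the others, tip the whole tray of stoppers into the machine's hopper (put in any that miss) and set the empty tray back upright on the bench. When all that is done, and not before, throw the machine's switch fully over; leave the other borers, bottles and jars where they are.

Things in the scene. Friction and masses are not known exactly. Their poses are not given: they have to be found in the camera images.
- borer_mid (a point): The borer to use: a metal rod 12 mm thick, 52 mm long, lower 22 mm (shank) steel, the rest brass; point at its middle, z along it to the brass end. It is the medium one of three in the block (the others are 8 and 17 mm thick, holes 48 mm apart). It stands loosely upright in a 20 mm hole, its foot 15 mm, its top 67 mm and the block's top 30 mm above the bench.
- chuck_nose (a point): Centre of the mouth of the upward-facing chuck, 96 mm above the bench; axes are the machine's: x from its front to its rear, z up. Fully open, the three jaws leave an 18 mm hole. The bore is 24 mm deep with a flat floor: a seated borer stands 28 mm proud, its middle 2 mm above this point. Set down in the open bore, it stands by itself and the closing jaws centre it.
- sleeve_mid (a point): Point on the chuck's axis at the height to grip the sleeve, 12 mm below the mouth. The sleeve is a knurled steel ring 50 mm across, from 64 to 90 mm above the bench; the machine's deck below it is 50 mm high. Nothing else stands within 70 mm of the axis.
- sleeve (a joint): Angle of the chuck sleeve, rad, growing clockwise seen from above: 0 jaws fully open, stop at 3.2. It turns stiffly (0.2 N m, more as the jaws bite) and stays where left. Each jaw moves in 1.25 mm a radian; they touch the 12 mm borer at about 2.4 and hold it tight beyond 2.6. Jaws and borer do not turn with the sleeve.
- hopper_mouth (a point): Centre of the rim of the machine's feed hopper: a square open-topped steel box, 180 mm wide outside, 4 mm walls parallel to this point's x and y (the machine's axes), rim 155 mm above the bench, inner floor sloping, 50 to 85 mm below the rim.
- switch (a joint): Toggle switch on the machine's deck, rad: 0 is off (leaning to the machine's front), 0.9 is fully on (leaning to the rear). It stays where left; light (about 1.5 N at the tip).
- switch_tip (a point): Centre of the switch's ball tip, 26 mm across, on a 50 mm long lever; its pivot is 72 mm above the bench, and the lever swings in the machine's x-z plane, towards the machine's +x to switch on. The tip moves with it.
- tray_handle (a point): Middle of the aluminium tray's carrying bar: round, 14 mm thick, 123 mm long along this point's y, 92 mm above the tray's underside; z is up when the tray stands upright. The tray (about 0.32 kg) reaches 50 mm behind the bar (-x) and 132 mm ahead of it (+x), is 117 mm wide, has 35 mm high walls, a 3 mm floor and at its +x end a sloping pouring lip 26 mm high.
- tray_free (a point): Centre of the part of the tray's floor ahead of the bar that is free for more stoppers (70 mm along x, 80 mm along y), on the floor's upper face. Behind the bar stand three stoppers at the start.
- stopper1_mid (a point): Rubber stopper, loose on the bench (may be absent): dark, tapered, 26 mm high, about 23 mm thick, 14 g; point at its centre, z along its axis.
- stopper2_mid (a point): Rubber stopper, loose on the bench (may be absent): dark, tapered, 26 mm high, about 23 mm thick, 14 g; point at its centre, z along its axis.
- stopper3_mid (a point): Rubber stopper, loose on the bench (may be absent): dark, tapered, 26 mm high, about 23 mm thick, 14 g; point at its centre, z along its axis.
- stopper4_mid (a point): Rubber stopper, loose on the bench (may be absent): dark, tapered, 26 mm high, about 23 mm thick, 14 g; point at its centre, z along its axis.
- stopper5_mid (a point): Rubber stopper, in the tray at the start: dark, tapered, 26 mm high, about 23 mm thick, 14 g; point at its centre, z along its axis.
- stopper6_mid (a point): Rubber stopper, in the tray at the start: dark, tapered, 26 mm high, about 23 mm thick, 14 g; point at its centre, z along its axis.
- stopper7_mid (a point): Rubber stopper, in the tray at the start: dark, tapered, 26 mm high, about 23 mm thick, 14 g; point at its centre, z along its axis.
- amber_a: Bystander: amber bottle with black cap, 48 mm across, 105 mm tall; origin under its centre.
- amber_b: Bystander: amber bottle with black cap, 56 mm across, 130 mm tall; origin under its centre.
- white_jar: Bystander: white plastic jar, 52 mm across, 55 mm tall; origin under its centre.
- clear_jar: Bystander: clear glass jar with black lid, 54 mm across, 75 mm tall; origin under its centre.
- borer_thin_mid (a point): Bystander: the thin borer in the block, 8 mm thick, 58 mm long; point at its middle.
- borer_wide_mid (a point): Bystander: the thick borer in the block, 17 mm thick, 52 mm long; point at its middle.

How it is judged:
By the outcome, as a careful person would: the job done as asked, in the order asked, and still so for the second after the job is handed in, with the robot touching nothing.
Of stopper1, stopper2, stopper3, stopper4 only 2 to 4 are there at a start; the rules pass over those that are not, and their reading is None.
At some moment in a run one of stopper1, stopper2, stopper3, stopper4, tray may be knocked a few centimetres aside while the robot is not near it.
It also fails if it takes over 210 s, if anything falls off the work surface, if the arm or the gripper's body presses on something with over 40 N, if the wrist force passes 120 N, or if a joint passes its speed limit or range.

### The arm

A 7-joint arm with a two-finger parallel gripper is mounted at the origin on the work surface. World frame = base frame: x ahead of the robot, y to its left, z up, the work surface at z = 0. Lengths are in m, angles in rad, forces in N, time in s.
With the tool pointing down it reaches from about 0.4 to 0.875 m from the base axis. Payload 19.3 kg.
Tool frame: the origin (TCP) lies between the finger pads; the fingertips stand 8 mm ahead of it and the grasp point (between the pads) lies 11 mm behind it; z points along the fingers, y is the direction in which the jaws open and shut (so a half turn about z gives the same grasp; the last joint's range is limited). The gripper opens to 85 mm and grips with 20 to 120 N. Pads are 22 mm wide; open, the fingers measure 114 mm over their backs; the gripper's body (76 mm by 85 mm) begins 54 mm behind the grasp point. The pads swing forward as they close: fully open they stand 13 mm farther back than shut.
Start: joints at [-1.37, 0.521, -0.036, 1.599, 0.021, 1.021, -0.113], TCP at [0.167, 0.602, 0.239] pointing down, gripper open.
Joint ranges: [-2.91, 2.91], [-0.3, 2.13], [-1.5, 1.42], [0.17, 2.43], [-1.26, 4.41], [0.16, 1.93], [-2.52, 2.52]. Speed limits (rad/s): [1.89, 1.89, 2.39, 2.39, 3.01, 3.01, 3.01].

### API

Orientations are given as [roll, pitch, yaw] about the fixed x, y, z axes, in that order (R = Rz(yaw) Ry(pitch) Rx(roll)).
In Python, from station import env, vision gives the robot as it stands. The module is installed in compiled form; this text tells all that it offers.
- The arm moves only by the tool servo_tool, never from a script. Its argument "rows" is a list of rows, each an object with "jaw": the closure, from 0 (fully open) to 1 (shut); "travel": the shift along the world's x, y, z in mm, a list of three; "turn": the turn, a rotation vector about the world's x, y, z in rad, a list of three. In form: [{"jaw": jaw, "travel": [tx, ty, tz], "turn": [rx, ry, rz]}, ...]. A call has exactly 10 rows; each row is the pose to reach, as a shift and turn from the pose commanded when the call began; what a row does not reach only later rows make up. A row lasts 1/8 s, in which the tool goes at most 62.5 mm and 10.7 degrees, less where a joint would pass 70% of its speed; a pose out of reach is approached as far as the arm can. A call with a gripper value outside its range is refused whole. The fingers move at their own pace and stop on an object; the grip force is fixed at half the most. Time passes only in rows, so rows that repeat a pose let the fingers close, or fill a call up. It gives the time, the measured TCP pose, the force and the opening at its end, in the units of the state.
- env.read_state(): the state, without advancing time (a new reading comes with each control period).
- vision.capture(name): name is "scene" or "top" or "wrist"; returns a dict with "color" (400x640x3 uint8, red, green, blue), "fx", "fy", "cx", "cy" (pixels), "cam_to_world" (4x4, takes a point from camera to world coordinates); the wrist camera has in their place "T_tool_cam" (4x4, takes a point from camera to tool coordinates, whose origin is the TCP and whose axes are the flange's). Camera axes: x right, y down, z forward; pixel columns grow to the right and rows downward; lengths in m; the calibration is good to about 2 mm. The wrist camera is an equidistant fisheye: a pixel r from the principal point sees the ray r / f radians off the axis. A picture is of the moment at which its call begins: read the wrist's pose just before it. There is no depth.
- env.hand_in(): hands the job in, once; it reports no verdict.
The state is a dict: "t": time; "q": joint angles; "qvel": joint speeds; "tau": joint torques, N m; "position": TCP position; "tcp_rot": TCP orientation; "ft_force": force on the tool from outside, world axes, zero at the start; "torque": the same for the moment, N m; "grip_width": opening from 0.0 (shut) to 1.0 (fully open).
Only numpy, scipy, OpenCV 4.12 (cv2) and the standard library are available. Lean on these libraries where they do the work, as an engineer would, in place of code of your own. Each camera call takes 0.05 s, during which the arm holds its last target. There are 200 camera calls.

## Working session

There is one attempt and no reset: what is moved stays moved. The work goes in short steps, Python scripts to look and compute and a tool call to move; the robot and the scene stay as the last step left them, time stands still between calls to the robot, and variables do not carry over. Pictures are saved under pics/ and viewed, about 12 in all and at most 16, crops included, and the job is handed in when it is done.

Besides the shell and the picture viewer there is one more tool, called after "Request:" as name(argument=value, ...) on one line, values as JSON. servo_tool: Moves the arm, as the interface text tells. Its arguments: {"type":"object","properties":{"rows":{"type":"array","items":{"type":"object","properties":{"jaw":{"type":"number"},"travel":{"type":"array","items":{"type":"number"}},"turn":{"type":"array","items":{"type":"number"}}}}}},"required":["rows"]}

```bash
mkdir -p pics; cat > h.py <<'E'
import numpy as np, cv2
from station import env, vision
from scipy.spatial.transform import Rotation as R
def snap(n,tag,view=True):
    s=env.read_state(); c=vision.capture(n)
    cv2.imwrite(f'pics/{tag}.png',c['color'][:,:,::-1]); 
    if n=='wrist':
        T=np.eye(4);T[:3,:3]=R.from_euler('xyz',s['tcp_rot']).as_matrix() if np.size(s['tcp_rot'])==3 else np.array(s['tcp_rot']);T[:3,3]=s['position']
        c['cam_to_world']=T@c['T_tool_cam']
    c['fish']=(n=='wrist')
    c['name']=n
    np.save(f'pics/{tag}.npy',c,allow_pickle=True); return c
def load(tag): return np.load(f'pics/{tag}.npy',allow_pickle=True).item()
def ray(c,u,v):
    x=(u-c['cx'])/c['fx'];y=(v-c['cy'])/c['fy']
    if c['fish']:
        r=np.hypot(x,y); k=np.sin(r)/r if r>1e-9 else 1; d=np.array([x*k,y*k,np.cos(r)])
    else: d=np.array([x,y,1.]);d/=np.linalg.norm(d)
    M=c['cam_to_world']; return M[:3,3],M[:3,:3]@d
def plane(c,u,v,z):
    o,d=ray(c,u,v); return o+d*(z-o[2])/d[2]
def proj(c,p):
    M=np.linalg.inv(c['cam_to_world']);q=M[:3,:3]@np.array(p)+M[:3,3]
    if c['fish']:
        r=np.hypot(q[0],q[1]);t=np.arctan2(r,q[2]);x,y=q[:2]/r*t
    else: x,y=q[:2]/q[2]
    return np.array([c['fx']*x+c['cx'],c['fy']*y+c['cy']])
def tri(c1,p1,c2,p2):
    A=np.zeros((3,3));b=np.zeros(3)
    rs=[ray(c1,*p1),ray(c2,*p2)]
    for o,d in rs: P=np.eye(3)-np.outer(d,d);A+=P;b+=P@o
    x=np.linalg.solve(A,b); return x,[np.linalg.norm((np.eye(3)-np.outer(d,d))@(x-o)) for o,d in rs]
E
python3 - <<'E'
from h import *
np.set_printoptions(precision=3,suppress=True)
print(env.read_state())
for n in ['scene','top','wrist']:
    c=snap(n,n+'0'); print(n,c['fx'],c['cx'],c['cy'],c['cam_to_world'])
    if n=='wrist': print(c['T_tool_cam'])
E
```

```text
{'t': 0.0, 'q': array([-1.37 ,  0.522, -0.036,  1.6  ,  0.021,  1.021, -0.113]), 'qvel': array([-0.   ,  0.001,  0.001,  0.002,  0.001, -0.   ,  0.001]), 'tau': array([ -0.001, -92.708,   1.98 , -36.996,   0.018,   0.008,   0.   ]), 'position': array([0.167, 0.602, 0.239]), 'tcp_rot': array([-3.14 ,  0.   ,  2.871]), 'ft_force': array([-0.431, -0.296, -0.885]), 'torque': array([-0.027,  0.058,  0.001]), 'grip_width': 1.0031053210850844}
scene 414.1958369332887 318.8476029727703 199.95901489941406 [[-0.484  0.61  -0.627  1.2  ]
 [ 0.875  0.33  -0.354  0.363]
 [-0.009 -0.72  -0.694  0.818]
 [ 0.     0.     0.     1.   ]]
top 423.76688174731163 319.8041117708068 204.5221297733744 [[ 0.006 -0.985  0.171  0.343]
 [-1.    -0.004  0.011  0.004]
 [-0.01  -0.171 -0.985  1.375]
 [ 0.     0.     0.     1.   ]]
wrist 309.70691628693146 317.41964045209403 204.8656061893837 [[ 0.266  0.912  0.314  0.085]
 [ 0.964 -0.251 -0.088  0.624]
 [-0.002  0.326 -0.945  0.374]
 [ 0.     0.     0.     1.   ]]
[[ 0.002 -0.945 -0.326  0.085]
 [ 1.     0.002 -0.    -0.001]
 [ 0.001 -0.326  0.945 -0.135]
 [ 0.     0.     0.     1.   ]]
```

View pics/top0.png

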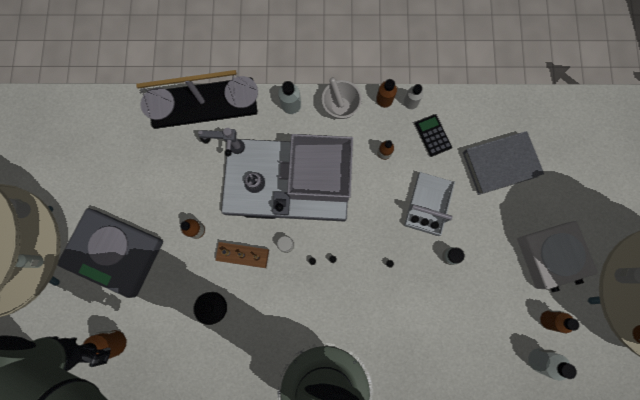

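View pics/scene0.png

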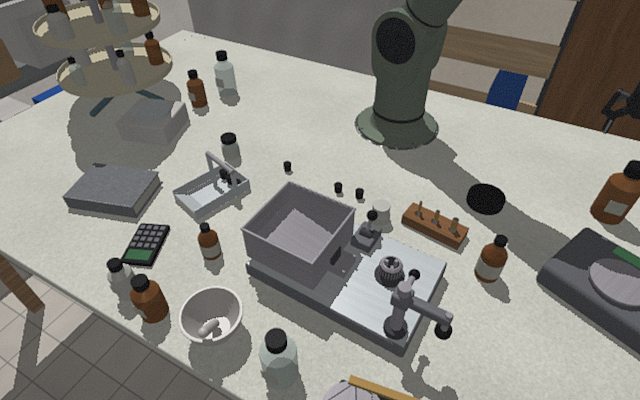

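```bash
python3 - <<'E'
from h import *
t=cv2.imread('pics/top0.png');s=cv2.imread('pics/scene0.png')
a=cv2.resize(t[125:275,200:470],(800,444),interpolation=cv2.INTER_CUBIC)
cv2.imwrite('pics/ct.png',a)
b=cv2.resize(s[140:340,180:480],(800,533),interpolation=cv2.INTER_CUBIC)
cv2.imwrite('pics/cs.png',b)
E
```

```text
(no output)
```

View pics/ct.png

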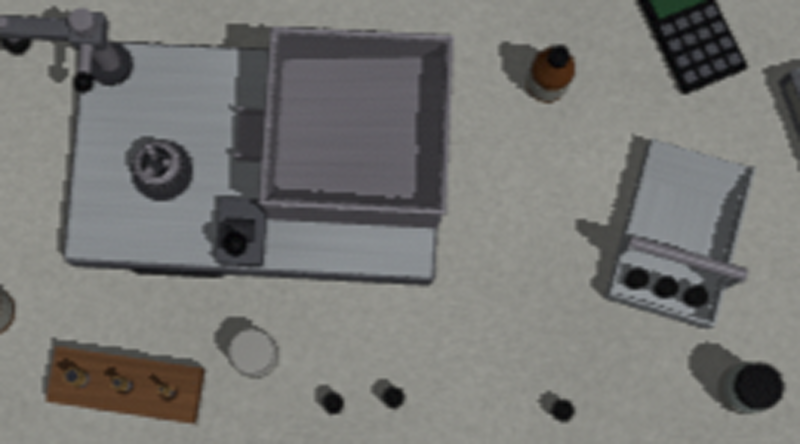

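View pics/cs.png

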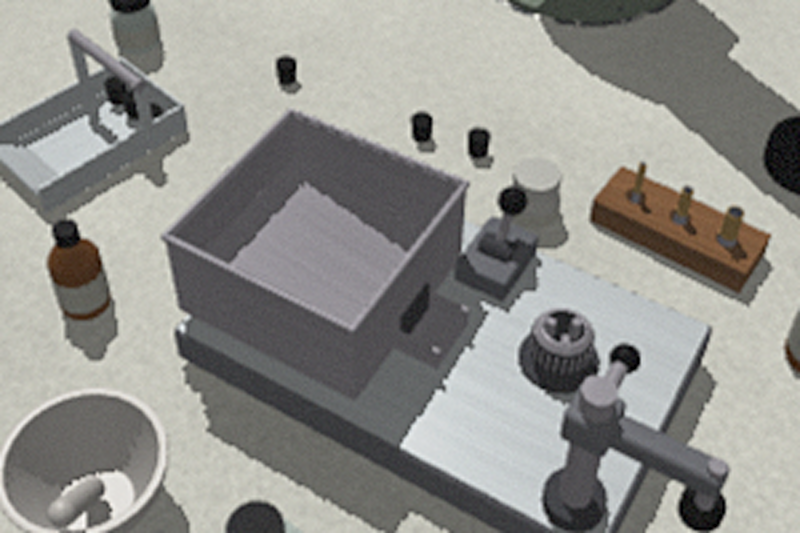

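```bash
python3 - <<'E'
from h import *
np.set_printoptions(precision=4,suppress=True)
T=load('top0');S=load('scene0')
a=lambda x,y:(200+x/2.963,125+y/2.96)
b=lambda x,y:(180+x/2.667,140+y/2.665)
P={'hA':((272,28),(352,327),.155),'hB':((265,203),(467,183),.155),'hC':((443,210),(293,112),.155),'hD':((450,35),(165,237),.155),
'chuck':((158,160),(563,325),.096),'sw':((234,241),(513,201),.117),
'thin':((63,370),(641,166),.07),'mid':((110,375),(687,190),.067),'wide':((155,382),(735,213),.067),
'bar1':((630,240),(75,36),.092),'bar2':((745,273),(140,78),.092),
's1':((331,402),(479,132),.026),'s2':((393,397),(422,116),.026),'s3':((562,410),(286,59),.026)}
for k,(p,q,z) in P.items():
    x,r=tri(T,a(*p),S,b(*q)); print(k,x,np.round(r[0]*1e3,1),'top',plane(T,*a(*p),z)[:2],'scene',plane(S,*b(*q),z)[:2])
E
```

```text
hA [0.7677 0.1023 0.1584] 0.9 top [0.7685 0.1035] scene [0.7658 0.1001]
hB [0.5868 0.1086 0.1536] 1.4 top [0.587  0.1072] scene [0.5876 0.1105]
hC [ 0.5803 -0.0682  0.1545] 1.0 top [ 0.5807 -0.0691] scene [ 0.5804 -0.0669]
hD [ 0.7607 -0.0767  0.1568] 0.5 top [ 0.7616 -0.0772] scene [ 0.7593 -0.0774]
chuck [0.6439 0.2258 0.0963] 0.8 top [0.6443 0.2251] scene [0.6433 0.2265]
sw [0.5547 0.1413 0.1184] 0.2 top [0.555  0.1412] scene [0.5534 0.1411]
thin [0.4383 0.2653 0.1225] 44.7 top [0.4262 0.321 ] scene [0.408  0.2159]
mid [0.4219 0.268  0.0745] 3.0 top [0.4215 0.2725] scene [0.4154 0.2643]
wide [0.4079 0.2712 0.0375] 41.1 top [0.4145 0.2254] scene [0.4234 0.3125]
bar1 [ 0.5729 -0.2815  0.1528] 34.2 top [ 0.5622 -0.266 ] scene [ 0.5279 -0.3794]
bar2 [ 0.5151 -0.3607  0.0436] 39.8 top [ 0.5282 -0.3829] scene [ 0.5513 -0.2742]
s1 [0.3969 0.0425 0.03  ] 1.1 top [0.3966 0.0437] scene [0.3932 0.0399]
s2 [ 0.4023 -0.0228  0.0293] 0.5 top [ 0.4023 -0.0224] scene [ 0.3992 -0.0248]
s3 [ 0.3898 -0.2021  0.0302] 0.8 top [ 0.3896 -0.202 ] scene [ 0.3857 -0.2059]
```

Request:
servo_tool(rows=[{"jaw": 0, "travel": [60, -80, 0], "turn": [0, 0, -0.15]}, {"jaw": 0, "travel": [252, -334, 0], "turn": [0, 0, -1.44]}, {"jaw": 0, "travel": [252, -334, 0], "turn": [0, 0, -1.44]}, {"jaw": 0, "travel": [252, -334, 0], "turn": [0, 0, -1.44]}, {"jaw": 0, "travel": [252, -334, 0], "turn": [0, 0, -1.44]}, {"jaw": 0, "travel": [252, -334, 0], "turn": [0, 0, -1.44]}, {"jaw": 0, "travel": [252, -334, -40], "turn": [0, 0, -1.44]}, {"jaw": 0, "travel": [252, -334, -80], "turn": [0, 0, -1.44]}, {"jaw": 0, "travel": [252, -334, -80], "turn": [0, 0, -1.44]}, {"jaw": 0, "travel": [252, -334, -80], "turn": [0, 0, -1.44]}])

```text
t: 1.4
position: [0.4194, 0.2689, 0.1604]
tcp_rot: [3.141, -0.001, 1.435]
ft_force: [-1.2, 1.1, 0.3]
grip_width: 1.002
```

```bash
python3 - <<'E'
from h import *
np.set_printoptions(precision=4,suppress=True)
s=env.read_state();print(s)
c=snap('wrist','w1')
for p in [(.4185,.268,.067),(.425,.317,.067),(.411,.22,.07)]: print(proj(c,p))
E
```

```text
{'t': 1.4, 'q': array([-0.9541,  0.4578,  0.349 ,  2.0184, -0.2364,  0.7026, -0.5921]), 'qvel': array([-0.0022, -0.0163,  0.0007, -0.005 , -0.0021, -0.0045, -0.0066]), 'tau': array([  0.4055, -69.3448,   8.2167, -26.2127,  -0.0569,  -0.0708,
        -0.1217]), 'position': array([0.4194, 0.2689, 0.1604]), 'tcp_rot': array([ 3.1412, -0.0007,  1.4355]), 'ft_force': array([-1.2022,  1.0747,  0.293 ]), 'torque': array([-0.0164, -0.0611,  0.0132]), 'grip_width': 1.0015093687706316}
[317.2159 211.8364]
[317.0756 149.2127]
[316.0036 267.3246]
```

View pics/w1.png

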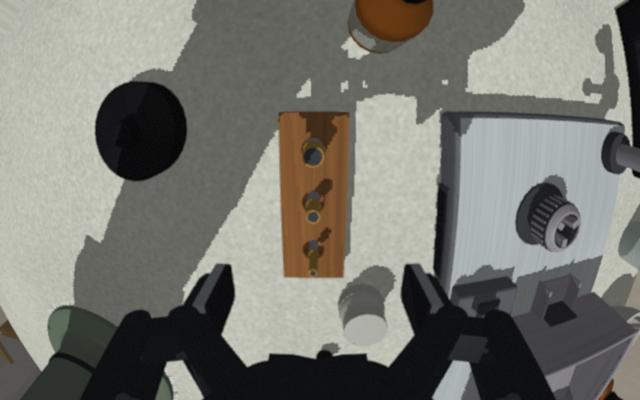

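```bash
python3 - <<'E'
from h import *
np.set_printoptions(precision=4,suppress=True)
c=load('w1')
print(plane(c,313,216,.067),plane(c,312,157,.067),plane(c,312.5,273,.073),plane(c,565,229,.096),plane(c,366,330,.055))
E
```

```text
[0.4147 0.265  0.067 ] [0.4205 0.3117 0.067 ] [0.4076 0.2166 0.073 ] [0.6409 0.2305 0.096 ] [0.4503 0.128  0.055 ]
```

Request:
servo_tool(rows=[{"jaw": 0.3, "travel": [-5, -4, -40], "turn": [0, 0, 0]}, {"jaw": 0.3, "travel": [-5, -4, -80], "turn": [0, 0, 0]}, {"jaw": 0.3, "travel": [-5, -4, -100], "turn": [0, 0, 0]}, {"jaw": 0.3, "travel": [-5, -4, -110], "turn": [0, 0, 0]}, {"jaw": 0.3, "travel": [-5, -4, -110], "turn": [0, 0, 0]}, {"jaw": 1, "travel": [-5, -4, -110], "turn": [0, 0, 0]}, {"jaw": 1, "travel": [-5, -4, -110], "turn": [0, 0, 0]}, {"jaw": 1, "travel": [-5, -4, -110], "turn": [0, 0, 0]}, {"jaw": 1, "travel": [-5, -4, -110], "turn": [0, 0, 0]}, {"jaw": 1, "travel": [-5, -4, -110], "turn": [0, 0, 0]}])

```text
t: 2.7
position: [0.4144, 0.2645, 0.0499]
tcp_rot: [3.141, -0.001, 1.431]
ft_force: [-1.5, 0.1, 10.4]
grip_width: 0.118
```

Request:
servo_tool(rows=[{"jaw": 1, "travel": [0, 0, 30], "turn": [0, 0, 0]}, {"jaw": 1, "travel": [0, 0, 80], "turn": [0, 0, 0]}, {"jaw": 1, "travel": [0, 0, 125], "turn": [0, 0, 0]}, {"jaw": 1, "travel": [50, -8, 125], "turn": [0, 0, 0]}, {"jaw": 1, "travel": [100, -16, 125], "turn": [0, 0, 0]}, {"jaw": 1, "travel": [150, -25, 125], "turn": [0, 0, 0]}, {"jaw": 1, "travel": [200, -33, 125], "turn": [0, 0, 0]}, {"jaw": 1, "travel": [229, -38, 125], "turn": [0, 0, 0]}, {"jaw": 1, "travel": [229, -38, 125], "turn": [0, 0, 0]}, {"jaw": 1, "travel": [229, -38, 125], "turn": [0, 0, 0]}])

```text
t: 3.95
position: [0.6426, 0.2263, 0.1741]
tcp_rot: [-3.141, 0.0, 1.431]
ft_force: [-0.3, -0.3, -0.6]
grip_width: 0.118
```

```bash
python3 - <<'E'
from h import *
np.set_printoptions(precision=4,suppress=True)
s=env.read_state();print(s['position'],s['tcp_rot'],s['q'],s['grip_width'])
c=snap('wrist','w2'); 
for p in [(.643,.227,.096),s['position'],s['position']-[0,0,.035]]: print(proj(c,p))
sc=snap('scene','s2');print(proj(sc,(.643,.227,.096)),proj(sc,s['position']-[0,0,.035]))
a=cv2.resize(c['color'][100:400,160:480],(640,600),interpolation=cv2.INTER_CUBIC)[:,:,::-1]
u,v=proj(sc,(.643,.227,.12)).astype(int)
b=cv2.resize(sc['color'][v-40:v+40,u-32:u+32],(160*3,200*3),interpolation=cv2.INTER_CUBIC)[:,:,::-1];print(u,v)
b=cv2.resize(b,(160,200)) if 0 else b
cv2.imwrite('pics/v3.png',np.hstack([cv2.resize(a,(400,375)),cv2.resize(b,(300,375))]))
E
```

```text
[0.6426 0.2263 0.1741] [-3.1408  0.0001  1.4309] [-0.6427  0.7099  0.3585  1.5092 -0.2804  0.9742 -0.3451] 0.11831436209827721
[318.7683 216.7004]
[318.6422 273.585 ]
[318.4684 243.3827]
[391.3966 261.9348] [393.4921 249.0058]
392 254
```

View pics/v3.png

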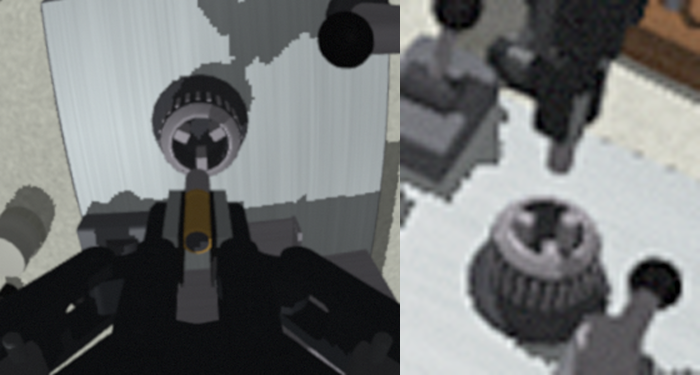

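Request:
servo_tool(rows=[{"jaw": 1, "travel": [2, 1.5, -10], "turn": [0, 0, 0]}, {"jaw": 1, "travel": [2, 1.5, -25], "turn": [0, 0, 0]}, {"jaw": 1, "travel": [2, 1.5, -35], "turn": [0, 0, 0]}, {"jaw": 1, "travel": [2, 1.5, -42], "turn": [0, 0, 0]}, {"jaw": 1, "travel": [2, 1.5, -48], "turn": [0, 0, 0]}, {"jaw": 1, "travel": [2, 1.5, -54], "turn": [0, 0, 0]}, {"jaw": 1, "travel": [2, 1.5, -60], "turn": [0, 0, 0]}, {"jaw": 1, "travel": [2, 1.5, -64], "turn": [0, 0, 0]}, {"jaw": 1, "travel": [2, 1.5, -64], "turn": [0, 0, 0]}, {"jaw": 1, "travel": [2, 1.5, -64], "turn": [0, 0, 0]}])

```text
t: 5.3
position: [0.6453, 0.2277, 0.1105]
tcp_rot: [3.141, -0.0, 1.431]
ft_force: [0.2, 0.7, 0.4]
grip_width: 0.119
```

Request:
servo_tool(rows=[{"jaw": 1, "travel": [0, 0, -2], "turn": [0, 0, 0]}, {"jaw": 1, "travel": [0, 0, -2.5], "turn": [0, 0, 0]}, {"jaw": 0.7, "travel": [0, 0, -2.5], "turn": [0, 0, 0]}, {"jaw": 0.6, "travel": [0, 0, -2.5], "turn": [0, 0, 0]}, {"jaw": 0.6, "travel": [0, 0, -2.5], "turn": [0, 0, 0]}, {"jaw": 0.3, "travel": [0, 0, 0], "turn": [0, 0, 0]}, {"jaw": 0, "travel": [0, 0, 10], "turn": [0, 0, 0]}, {"jaw": 0, "travel": [0, 0, 40], "turn": [0, 0, 0]}, {"jaw": 0, "travel": [0, 0, 70], "turn": [0, 0, 0]}, {"jaw": 0, "travel": [0, 0, 70], "turn": [0, 0, 0]}])

```text
t: 6.55
position: [0.6464, 0.228, 0.1834]
tcp_rot: [3.138, -0.002, 1.431]
ft_force: [0.1, -1.0, 0.2]
grip_width: 1.0
```

Request:
servo_tool(rows=[{"jaw": 0, "travel": [0, 0, 0], "turn": [0, 0, 0.2]}, {"jaw": 0, "travel": [0, 0, 0], "turn": [0, 0, 0.4]}, {"jaw": 0, "travel": [0, 0, 0], "turn": [0, 0, 0.6]}, {"jaw": 0, "travel": [0, 0, 0], "turn": [0, 0, 0.75]}, {"jaw": 0, "travel": [0, 0, 0], "turn": [0, 0, 0.9]}, {"jaw": 0, "travel": [0, 0, 0], "turn": [0, 0, 1.1]}, {"jaw": 0, "travel": [0, 0, 0], "turn": [0, 0, 1.2]}, {"jaw": 0, "travel": [0, 0, 0], "turn": [0, 0, 1.2]}, {"jaw": 0, "travel": [0, 0, 0], "turn": [0, 0, 1.2]}, {"jaw": 0, "travel": [0, 0, 0], "turn": [0, 0, 1.2]}])

```text
t: 7.8
position: [0.6451, 0.2278, 0.1802]
tcp_rot: [-3.141, -0.0, 2.629]
ft_force: [0.4, -0.2, 0.4]
grip_width: 0.996
```

```bash
python3 - <<'E'
from h import *
np.set_printoptions(precision=4,suppress=True)
s=env.read_state();print(s['position'],s['tcp_rot'],s['q'],s['grip_width'])
c=snap('wrist','w3'); 
for p in [(.645,.228,.096),(.645,.228,.124)]: print(proj(c,p))
sc=snap('scene','s3');print(proj(sc,(.645,.228,.096)),proj(sc,(.645,.228,.124)))
u,v=317,215
a=c['color'][v-60:v+60,u-64:u+64][:,:,::-1]
u,v=392,254
b=sc['color'][v-40:v+40,u-32:u+32][:,:,::-1]
cv2.imwrite('pics/v4.png',np.hstack([cv2.resize(a,(400,375),interpolation=2),cv2.resize(b,(300,375),interpolation=2)]))
E
```

```text
[0.6451 0.2278 0.1802] [-3.1414 -0.      2.6293] [-0.4573  0.6775  0.0508  1.4844 -0.0382  0.9808  0.6622] 0.9964402860742293
[318.6712 215.8109]
[318.7999 230.7302]
[391.4838 262.7624] [392.9744 254.6358]
```

View pics/v4.png

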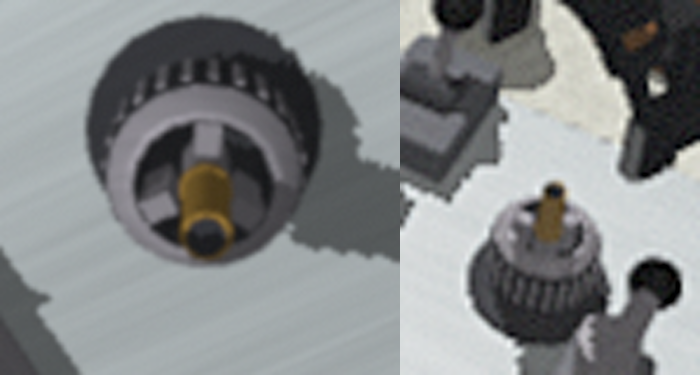

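Request:
servo_tool(rows=[{"jaw": 0, "travel": [-2, 0.7, 0], "turn": [0, 0, 0.18]}, {"jaw": 0, "travel": [-2, 0.7, 0], "turn": [0, 0, 0.36]}, {"jaw": 0, "travel": [-2, 0.7, 0], "turn": [0, 0, 0.54]}, {"jaw": 0, "travel": [-2, 0.7, 0], "turn": [0, 0, 0.72]}, {"jaw": 0, "travel": [-2, 0.7, 0], "turn": [0, 0, 0.9]}, {"jaw": 0, "travel": [-2, 0.7, 0], "turn": [0, 0, 1.08]}, {"jaw": 0, "travel": [-2, 0.7, 0], "turn": [0, 0, 1.26]}, {"jaw": 0, "travel": [-2, 0.7, 0], "turn": [0, 0, 1.44]}, {"jaw": 0, "travel": [-2, 0.7, 0], "turn": [0, 0, 1.6]}, {"jaw": 0, "travel": [-2, 0.7, 0], "turn": [0, 0, 1.6]}])

```text
t: 9.15
position: [0.6433, 0.2282, 0.1802]
tcp_rot: [3.141, 0.0, -2.054]
ft_force: [0.1, 0.0, -0.3]
grip_width: 1.001
```

```bash
python3 - <<'E'
from h import *
np.set_printoptions(precision=4,suppress=True)
s=env.read_state();print(s['position'],s['tcp_rot'],s['q'])
E
```

```text
[0.6433 0.2282 0.1802] [ 3.1413  0.     -2.054 ] [-0.2127  0.6927 -0.3512  1.4736  0.2602  1.0215  2.0327]
```

Request:
servo_tool(rows=[{"jaw": 0, "travel": [0, 0, -40], "turn": [0, 0, 0]}, {"jaw": 0, "travel": [0, 0, -80], "turn": [0, 0, 0]}, {"jaw": 0, "travel": [0, 0, -100], "turn": [0, 0, 0]}, {"jaw": 0, "travel": [0, 0, -108], "turn": [0, 0, 0]}, {"jaw": 0, "travel": [0, 0, -108], "turn": [0, 0, 0]}, {"jaw": 1, "travel": [0, 0, -108], "turn": [0, 0, 0]}, {"jaw": 1, "travel": [0, 0, -108], "turn": [0, 0, 0]}, {"jaw": 1, "travel": [0, 0, -108], "turn": [0, 0, 0]}, {"jaw": 1, "travel": [0, 0, -108], "turn": [0, 0, 0]}, {"jaw": 1, "travel": [0, 0, -108], "turn": [0, 0, 0]}])

```text
t: 10.4
position: [0.6446, 0.2281, 0.074]
tcp_rot: [-3.139, 0.002, -2.053]
ft_force: [1.3, -3.5, 11.1]
grip_width: 0.564
```

Request:
servo_tool(rows=[{"jaw": 1, "travel": [0, 0, 0], "turn": [0, 0, -0.17]}, {"jaw": 1, "travel": [0, 0, 0], "turn": [0, 0, -0.34]}, {"jaw": 1, "travel": [0, 0, 0], "turn": [0, 0, -0.51]}, {"jaw": 1, "travel": [0, 0, 0], "turn": [0, 0, -0.68]}, {"jaw": 1, "travel": [0, 0, 0], "turn": [0, 0, -0.85]}, {"jaw": 1, "travel": [0, 0, 0], "turn": [0, 0, -1.02]}, {"jaw": 1, "travel": [0, 0, 0], "turn": [0, 0, -1.19]}, {"jaw": 1, "travel": [0, 0, 0], "turn": [0, 0, -1.36]}, {"jaw": 1, "travel": [0, 0, 0], "turn": [0, 0, -1.5]}, {"jaw": 1, "travel": [0, 0, 0], "turn": [0, 0, -1.5]}])

```text
t: 11.65
position: [0.6443, 0.2285, 0.0739]
tcp_rot: [3.14, 0.002, 2.728]
ft_force: [0.9, -0.9, 11.5]
grip_width: 0.562
```

```bash
python3 - <<'E'
from h import *
np.set_printoptions(precision=4,suppress=True)
s=env.read_state();print(s['position'],s['tcp_rot'],s['q'],s['torque'],s['ft_force'])
E
```

```text
[0.6443 0.2285 0.0739] [3.1402 0.0023 2.7283] [-0.4677  0.8035  0.0646  1.5498 -0.0645  0.7878  0.7801] [-0.9492  0.0245 -0.2409] [ 0.9079 -0.9008 11.5266]
```

Request:
servo_tool(rows=[{"jaw": 1, "travel": [0, 0, 0], "turn": [0, 0, -0.17]}, {"jaw": 1, "travel": [0, 0, 0], "turn": [0, 0, -0.34]}, {"jaw": 1, "travel": [0, 0, 0], "turn": [0, 0, -0.51]}, {"jaw": 1, "travel": [0, 0, 0], "turn": [0, 0, -0.68]}, {"jaw": 1, "travel": [0, 0, 0], "turn": [0, 0, -0.85]}, {"jaw": 1, "travel": [0, 0, 0], "turn": [0, 0, -1.02]}, {"jaw": 1, "travel": [0, 0, 0], "turn": [0, 0, -1.17]}, {"jaw": 1, "travel": [0, 0, 0], "turn": [0, 0, -1.32]}, {"jaw": 1, "travel": [0, 0, 0], "turn": [0, 0, -1.45]}, {"jaw": 1, "travel": [0, 0, 0], "turn": [0, 0, -1.5]}])

```text
t: 12.9
position: [0.6461, 0.2325, 0.0741]
tcp_rot: [3.136, -0.007, 1.232]
ft_force: [23.2, 31.1, -6.7]
grip_width: 0.56
```

```bash
python3 - <<'E'
from h import *
np.set_printoptions(precision=4,suppress=True)
s=env.read_state();print(s['position'],s['tcp_rot'],s['q'],s['torque'],s['ft_force'])
E
```

```text
[0.6461 0.2325 0.0741] [ 3.1362 -0.0072  1.232 ] [-0.7008  0.8601  0.4507  1.5607 -0.4704  0.8211 -0.4034] [ 6.8529 -4.7403  1.0791] [23.2021 31.1093 -6.662 ]
```

Request:
servo_tool(rows=[{"jaw": 0.5, "travel": [0, 0, 0], "turn": [0, 0, 0]}, {"jaw": 0, "travel": [-1, -3, 0], "turn": [0, 0, 0]}, {"jaw": 0, "travel": [-1, -3, 0], "turn": [0, 0, 0]}, {"jaw": 0, "travel": [-1, -3, 0], "turn": [0, 0, 0]}, {"jaw": 0, "travel": [-1, -3, 30], "turn": [0, 0, 0]}, {"jaw": 0, "travel": [-1, -3, 70], "turn": [0, 0, 0]}, {"jaw": 0, "travel": [-1, -3, 110], "turn": [0, 0, 0]}, {"jaw": 0, "travel": [-1, -3, 110], "turn": [0, 0, 0]}, {"jaw": 0, "travel": [-1, -3, 110], "turn": [0, 0, 0]}, {"jaw": 0, "travel": [-1, -3, 110], "turn": [0, 0, 0]}])

```text
t: 14.15
position: [0.6417, 0.2253, 0.1812]
tcp_rot: [-3.14, 0.001, 1.231]
ft_force: [0.3, -0.2, 0.0]
grip_width: 1.001
```

```bash
python3 - <<'E'
from h import *
np.set_printoptions(precision=4,suppress=True)
s=env.read_state();print(s['position'],s['tcp_rot'],s['q'],s['grip_width'])
c=snap('wrist','w4'); 
print([proj(c,p) for p in [(.644,.2285,.096),(.644,.2285,.124)]])
sc=snap('scene','s4');print(proj(sc,(.644,.2285,.096)),proj(sc,(.644,.2285,.124)))
u,v=317,215
a=c['color'][v-60:v+60,u-64:u+64][:,:,::-1]
u,v=392,254
b=sc['color'][v-40:v+40,u-32:u+32][:,:,::-1]
t=snap('top','t4')
cv2.imwrite('pics/v5.png',np.hstack([cv2.resize(a,(400,375),interpolation=2),cv2.resize(b,(300,375),interpolation=2)]))
E
```

```text
[0.6417 0.2253 0.1812] [-3.1403  0.0011  1.2307] [-0.7345  0.7331  0.5207  1.5117 -0.4047  1.0071 -0.4461] 1.0006150288391065
[array([319.6056, 209.2798]), array([319.8432, 223.4947])]
[391.8727 262.5253] [393.3712 254.3976]
```

View pics/v5.png

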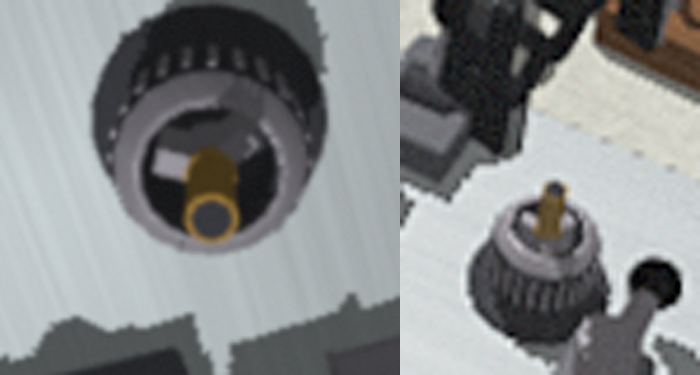

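Request:
servo_tool(rows=[{"jaw": 0, "travel": [2.3, 2.7, -40], "turn": [0, 0, 0]}, {"jaw": 0, "travel": [2.3, 2.7, -80], "turn": [0, 0, 0]}, {"jaw": 0, "travel": [2.3, 2.7, -100], "turn": [0, 0, 0]}, {"jaw": 0, "travel": [2.3, 2.7, -108], "turn": [0, 0, 0]}, {"jaw": 0, "travel": [2.3, 2.7, -108], "turn": [0, 0, 0]}, {"jaw": 1, "travel": [2.3, 2.7, -108], "turn": [0, 0, 0]}, {"jaw": 1, "travel": [2.3, 2.7, -108], "turn": [0, 0, 0]}, {"jaw": 1, "travel": [2.3, 2.7, -108], "turn": [0, 0, 0]}, {"jaw": 1, "travel": [2.3, 2.7, -108], "turn": [0, 0, 0]}, {"jaw": 1, "travel": [2.3, 2.7, -108], "turn": [0, 0, 0]}])

```text
t: 15.55
position: [0.6448, 0.2284, 0.0758]
tcp_rot: [3.141, -0.001, 1.231]
ft_force: [-5.1, -0.7, 14.2]
grip_width: 0.567
```

Request:
servo_tool(rows=[{"jaw": 1, "travel": [0, 0, 0], "turn": [0, 0, -0.04]}, {"jaw": 1, "travel": [0, 0, 0], "turn": [0, 0, -0.08]}, {"jaw": 1, "travel": [0, 0, 0], "turn": [0, 0, -0.12]}, {"jaw": 1, "travel": [0, 0, 0], "turn": [0, 0, -0.15]}, {"jaw": 1, "travel": [0, 0, 0], "turn": [0, 0, -0.15]}, {"jaw": 1, "travel": [0, 0, 0], "turn": [0, 0, -0.15]}, {"jaw": 1, "travel": [0, 0, 0], "turn": [0, 0, -0.15]}, {"jaw": 1, "travel": [0, 0, 0], "turn": [0, 0, -0.15]}, {"jaw": 1, "travel": [0, 0, 0], "turn": [0, 0, -0.15]}, {"jaw": 1, "travel": [0, 0, 0], "turn": [0, 0, -0.15]}])

```text
t: 16.8
position: [0.6462, 0.2312, 0.0757]
tcp_rot: [3.139, -0.006, 1.084]
ft_force: [7.5, 11.8, 0.9]
grip_width: 0.565
```

```bash
python3 - <<'E'
from h import *
np.set_printoptions(precision=4,suppress=True)
s=env.read_state();print(s['position'],s['tcp_rot'],s['q'],s['torque'],s['ft_force'])
E
```

```text
[0.6462 0.2312 0.0757] [ 3.1392 -0.0055  1.0838] [-0.7213  0.8689  0.4911  1.5594 -0.5087  0.8371 -0.5207] [ 2.673  -1.9543  1.1167] [ 7.4913 11.8155  0.9043]
```

Request:
servo_tool(rows=[{"jaw": 0.5, "travel": [0, -1, 0], "turn": [0, 0, 0.05]}, {"jaw": 0, "travel": [-1, -2, 0], "turn": [0, 0, 0.05]}, {"jaw": 0, "travel": [-1, -2, 0], "turn": [0, 0, 0.05]}, {"jaw": 0, "travel": [-1, -2, 0], "turn": [0, 0, 0.05]}, {"jaw": 0, "travel": [-1, -2, 40], "turn": [0, 0, 0.05]}, {"jaw": 0, "travel": [-1, -2, 90], "turn": [0, 0, 0.05]}, {"jaw": 0, "travel": [-1, -2, 140], "turn": [0, 0, 0.15]}, {"jaw": 0, "travel": [-40, -32, 140], "turn": [0, 0, 0.25]}, {"jaw": 0, "travel": [-85, -65, 140], "turn": [0, 0, 0.35]}, {"jaw": 0, "travel": [-130, -98, 140], "turn": [0, 0, 0.49]}])

```text
t: 18.05
position: [0.513, 0.1289, 0.2143]
tcp_rot: [3.141, 0.0, 1.575]
ft_force: [0.9, -0.6, 0.2]
grip_width: 1.001
```

Request:
servo_tool(rows=[{"jaw": 0, "travel": [-40, -30, 0], "turn": [0, 0, 0]}, {"jaw": 0, "travel": [-80, -60, -20], "turn": [0, 0, 0]}, {"jaw": 0, "travel": [-119, -90, -50], "turn": [0, 0, 0]}, {"jaw": 0, "travel": [-119, -90, -70], "turn": [0, 0, 0]}, {"jaw": 0, "travel": [-119, -90, -70], "turn": [0, 0, 0]}, {"jaw": 0, "travel": [-119, -90, -70], "turn": [0, 0, 0]}, {"jaw": 0, "travel": [-119, -90, -70], "turn": [0, 0, 0]}, {"jaw": 0, "travel": [-119, -90, -70], "turn": [0, 0, 0]}, {"jaw": 0, "travel": [-119, -90, -70], "turn": [0, 0, 0]}, {"jaw": 0, "travel": [-119, -90, -70], "turn": [0, 0, 0]}])

```text
t: 19.3
position: [0.3956, 0.0401, 0.1444]
tcp_rot: [3.142, -0.0, 1.571]
ft_force: [0.7, -0.0, 0.4]
grip_width: 0.999
```

```bash
python3 - <<'E'
from h import *
np.set_printoptions(precision=4,suppress=True)
s=env.read_state();print(s['position'],s['tcp_rot'],s['q'],s['torque'],s['ft_force'])
c=snap('wrist','w6');t=snap('top','t6');sc=snap('scene','s6')
print(proj(c,(.397,.043,.026)),proj(c,(.402,-.023,.026)))
g=c['color'].max(2)
n,l,st,ce=cv2.connectedComponentsWithStats((g<45).astype(np.uint8))
for i in range(1,n):
    if 60<st[i,4]<4000: print('wrist',ce[i],st[i],plane(c,*ce[i],.02)[:2])
E
```

```text
[0.3956 0.0401 0.1444] [ 3.1415 -0.      1.5708] [-0.6239  0.3658  0.4631  2.2739 -0.3063  0.5586  0.0745] [0.0211 0.02   0.0479] [ 0.6545 -0.0049  0.4106]
[319.9005 197.5258] [324.9005 264.6252]
wrist [482.7206  65.9641] [ 468    0   30  141 3261] [0.5429 0.1662]
wrist [577.0076  26.1925] [ 557    0   53   56 1444] [0.6723 0.2369]
wrist [616.227    3.5838] [604   0  28  11 185] [0.7588 0.2944]
wrist [535.1685  93.2585] [ 497   63   84   60 3567] [0.6072 0.1498]
wrist [565.5    130.1389] [558 120  13  18 108] [0.6568 0.1181]
wrist [620.391  152.2481] [605 147  35  12 133] [0.7747 0.1046]
wrist [319.3593 196.6992] [307 181  26  31 615] [0.3966 0.0418]
wrist [325.8247 259.6701] [315 244  23  31 582] [ 0.403 -0.021]
wrist [576.6626 377.7914] [570 370  15  17 163] [ 0.9115 -0.3291]
wrist [615.2105 387.5038] [609 381  14  15 133] [ 1.1911 -0.4805]
```

View pics/w6.png

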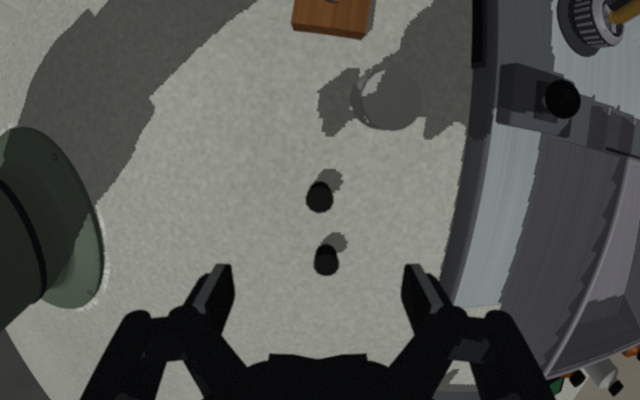

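Request:
servo_tool(rows=[{"jaw": 0.2, "travel": [1, 2, -60], "turn": [0, 0, 0]}, {"jaw": 0.3, "travel": [1, 2, -110], "turn": [0, 0, 0]}, {"jaw": 0.3, "travel": [1, 2, -128], "turn": [0, 0, 0]}, {"jaw": 0.3, "travel": [1, 2, -133], "turn": [0, 0, 0]}, {"jaw": 1, "travel": [1, 2, -133], "turn": [0, 0, 0]}, {"jaw": 1, "travel": [1, 2, -133], "turn": [0, 0, 0]}, {"jaw": 1, "travel": [1, 2, -133], "turn": [0, 0, 0]}, {"jaw": 1, "travel": [1, 2, -133], "turn": [0, 0, 0]}, {"jaw": 1, "travel": [1, 2, -90], "turn": [0, 0, 0]}, {"jaw": 1, "travel": [1, 2, -30], "turn": [0, 0, 0]}])

```text
t: 20.7
position: [0.3959, 0.042, 0.1156]
tcp_rot: [-3.14, 0.0, 1.57]
ft_force: [1.1, -0.2, 0.6]
grip_width: 0.246
```

```bash
python3 - <<'E'
from h import *
np.set_printoptions(precision=4,suppress=True)
t0=load('top0')['color'].astype(int);t=snap('top','t7');d=np.abs(t['color'].astype(int)-t0).max(2)
print(d[165:240,395:460].max(), (d[165:240,395:460]>40).sum(), (d[255:270,382:398]>40).sum(),(d[250:270,322:342]>40).sum())
p=t['color'][165:245,400:460]
# tray outline: bright walls/floor corners
x=(.6,-.343,.003)
print(proj(t,x))
E
```

```text
12 0 0 204
[430.1992 199.37  ]
```

Request:
servo_tool(rows=[{"jaw": 1, "travel": [30, -50, 20], "turn": [0, 0, 0.17]}, {"jaw": 1, "travel": [59, -97, 35], "turn": [0, 0, 0.35]}, {"jaw": 1, "travel": [89, -145, 35], "turn": [0, 0, 0.52]}, {"jaw": 1, "travel": [119, -194, 35], "turn": [0, 0, 0.7]}, {"jaw": 1, "travel": [148, -243, 35], "turn": [0, 0, 0.87]}, {"jaw": 1, "travel": [178, -291, 35], "turn": [0, 0, 1.04]}, {"jaw": 1, "travel": [208, -340, 35], "turn": [0, 0, 1.2]}, {"jaw": 1, "travel": [223, -365, 35], "turn": [0, 0, 1.288]}, {"jaw": 1, "travel": [223, -365, 35], "turn": [0, 0, 1.288]}, {"jaw": 1, "travel": [223, -365, 35], "turn": [0, 0, 1.288]}])

```text
t: 22.0
position: [0.6193, -0.3221, 0.1497]
tcp_rot: [3.141, -0.0, 2.858]
ft_force: [-1.5, 0.4, 0.0]
grip_width: 0.243
```

```bash
python3 - <<'E'
from h import *
np.set_printoptions(precision=4,suppress=True)
s=env.read_state();print(s['position'],s['tcp_rot'],s['q'],s['grip_width'])
c=snap('wrist','w7');print(proj(c,(.543,-.326,.092)),proj(c,(.6188,-.323,.003)))
E
```

```text
[ 0.6193 -0.3221  0.1497] [ 3.1415 -0.0001  2.8584] [ 0.322   0.7361  0.1216  1.4665 -0.1008  0.9452  1.759 ] 0.2432593133896512
[278.157  122.4569] [317.107  192.3229]
```

View pics/w7.png

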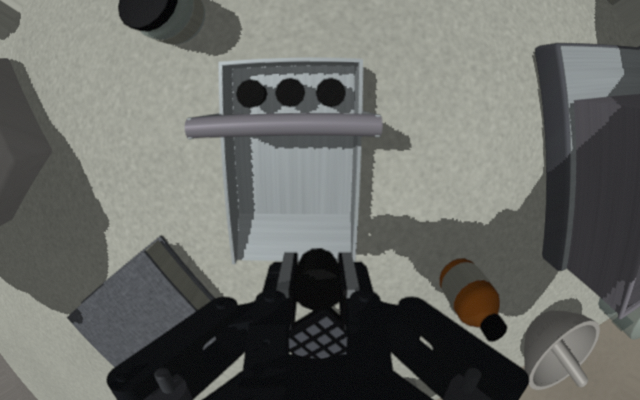

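```bash
python3 - <<'E'
from h import *
np.set_printoptions(precision=4,suppress=True)
c=load('w7')
a,b=plane(c,188,127,.092),plane(c,382,123,.092);print(a,b,np.linalg.norm(a-b),(a+b)/2,np.arctan2(*(b-a)[1::-1])-np.pi/2)
y=(b-a)/np.linalg.norm(b-a);m=(a+b)/2;x=np.array([y[1],-y[0],0])
for q in [(245,213),(357,213),(238,262),(354,262)]:
    p=plane(c,*q,.003 if q[1]<220 else .026);print(q,(p-m)@x,(p-m)@y)
for o,w in [(58,24),(58,-24),(45,0)]: print(m+x*o/1e3+y*w/1e3)
E
```

```text
[ 0.5264 -0.3839  0.092 ] [ 0.5608 -0.2639  0.092 ] 0.12485708125980138 [ 0.5436 -0.3239  0.092 ] -0.27970556343735264
(245, 213) 0.09298620251431189 -0.04967640254846494
(357, 213) 0.09307484565748711 0.060513813289179874
(238, 262) 0.13561836427271134 -0.055800458899690965
(354, 262) 0.1346939357031729 0.05690812691978892
[ 0.606  -0.3169  0.092 ]
[ 0.5927 -0.363   0.092 ]
[ 0.5868 -0.3363  0.092 ]
```

Request:
servo_tool(rows=[{"jaw": 1, "travel": [0, 1, -60], "turn": [0, 0, 0]}, {"jaw": 1, "travel": [0, 1, -105], "turn": [0, 0, 0]}, {"jaw": 1, "travel": [0, 1, -125], "turn": [0, 0, 0]}, {"jaw": 1, "travel": [0, 1, -125], "turn": [0, 0, 0]}, {"jaw": 0.6, "travel": [0, 1, -125], "turn": [0, 0, 0]}, {"jaw": 0.6, "travel": [0, 1, -125], "turn": [0, 0, 0]}, {"jaw": 0.6, "travel": [0, 1, -125], "turn": [0, 0, 0]}, {"jaw": 0.6, "travel": [0, 1, -100], "turn": [0, 0, 0]}, {"jaw": 0.6, "travel": [0, 1, -45], "turn": [0, 0, 0]}, {"jaw": 0.6, "travel": [0, 1, 0], "turn": [0, 0, 0]}])

```text
t: 23.3
position: [0.6197, -0.3221, 0.1517]
tcp_rot: [-3.141, 0.001, 2.859]
ft_force: [0.8, 0.3, -0.2]
grip_width: 0.4
```

Request:
servo_tool(rows=[{"jaw": 0.3, "travel": [-30, 40, 0], "turn": [0, 0, -0.17]}, {"jaw": 0.3, "travel": [-60, 83, 0], "turn": [0, 0, -0.35]}, {"jaw": 0.3, "travel": [-90, 124, 0], "turn": [0, 0, -0.52]}, {"jaw": 0.3, "travel": [-120, 165, 0], "turn": [0, 0, -0.7]}, {"jaw": 0.3, "travel": [-150, 207, 0], "turn": [0, 0, -0.87]}, {"jaw": 0.3, "travel": [-180, 248, 0], "turn": [0, 0, -1.04]}, {"jaw": 0.3, "travel": [-210, 290, 0], "turn": [0, 0, -1.2]}, {"jaw": 0.3, "travel": [-217, 300, 0], "turn": [0, 0, -1.288]}, {"jaw": 0.3, "travel": [-217, 300, 0], "turn": [0, 0, -1.288]}, {"jaw": 0.3, "travel": [-217, 300, 0], "turn": [0, 0, -1.288]}])

```text
t: 24.55
position: [0.4032, -0.0224, 0.1495]
tcp_rot: [3.141, 0.0, 1.572]
ft_force: [-0.9, 0.3, -0.6]
grip_width: 0.701
```

```bash
cat >> h.py <<'E'
def darks(c,z=.018,lo=60,hi=4000,th=45):
    g=c['color'].max(2);n,l,st,ce=cv2.connectedComponentsWithStats((g<th).astype(np.uint8))
    for i in range(1,n):
        if lo<st[i,4]<hi: print(c['name'],ce[i].round(1),st[i],plane(c,*ce[i],z)[:2].round(4))
E
python3 - <<'E'
from h import *
np.set_printoptions(precision=4,suppress=True)
s=env.read_state();print(s['position'],s['tcp_rot'],s['q'],s['grip_width'])
c=snap('wrist','w8');darks(c,hi=1500)
c=snap('top','t8');darks(c,lo=10,hi=400)
E
```

```text
[ 0.4032 -0.0224  0.1495] [3.1407 0.     1.5725] [-0.4888  0.3674  0.4942  2.2568 -0.3159  0.5803  0.2454] 0.7011706577567279
wrist [592.3  50.7] [585  42  16  18 220] [0.715  0.1558]
wrist [604.3 157.8] [577  57  43 212 943] [0.7556 0.0316]
wrist [449.1 200.2] [441 145  18  96 558] [ 0.5295 -0.0256]
wrist [317.9 197. ] [306 182  25  30 598] [ 0.4031 -0.0232]
wrist [573.5 322.7] [564 318  25  12  99] [ 0.8081 -0.2267]
wrist [590.9 344.4] [583 335  17  20 215] [ 0.9085 -0.3019]
wrist [627.7 363. ] [621 355  15  17 158] [ 1.1858 -0.45  ]
top [388.8  84.9] [384  79  11  12 100] [ 0.9939 -0.2136]
top [287.7  87.9] [282  82  12  13 125] [0.9824 0.1316]
top [416.8  89.1] [412  85  10   9  65] [ 0.9787 -0.3081]
top [379.6  98.7] [377  92   7  14  59] [ 0.9437 -0.1814]
top [205.  139.8] [200 138  10   5  35] [0.7967 0.4052]
top [387.4 144. ] [382 141  10   7  48] [ 0.7841 -0.2043]
top [230.4 152.1] [225 150  18   6  48] [0.7545 0.318 ]
top [537.2 173.5] [533 171  10   6  28] [ 0.6849 -0.692 ]
top [258.7 189.8] [255 187   8   6  15] [0.6266 0.2196]
top [424.3 192. ] [421 189   8   7  41] [ 0.
[... 685 characters left out ...]
179 -0.4121]
top [223.6 251.6] [222 250   4   4  15] [0.4245 0.3259]
top [389.2 263.3] [386 260   7   7  35] [ 0.3907 -0.2019]
top [578.9 281.3] [575 279   9   6  37] [ 0.3381 -0.7939]
top [555.1 289. ] [551 286   9   6  33] [ 0.3139 -0.7175]
top [593.8 300. ] [588 297  12   7  66] [ 0.2813 -0.8342]
top [549.1 319.3] [541 311  20  20 248] [ 0.2221 -0.691 ]
top [570.4 323.7] [563 318  16  12 150] [ 0.2095 -0.7552]
top [636.5 333.2] [633 325   7  18  95] [ 0.1826 -0.9541]
top [113.  336.1] [ 99 331  26  11 163] [0.1618 0.6576]
top [ 86.3 351.1] [ 77 343  20  17 277] [0.1169 0.7361]
top [ 17.7 351.9] [ 14 349   8   8  45] [0.1126 0.9489]
top [566.2 370.1] [557 362  19  17 224] [ 0.0733 -0.7297]
```

Request:
servo_tool(rows=[{"jaw": 0.3, "travel": [0, -0.5, -60], "turn": [0, 0, 0]}, {"jaw": 0.3, "travel": [0, -0.5, -110], "turn": [0, 0, 0]}, {"jaw": 0.3, "travel": [0, -0.5, -132], "turn": [0, 0, 0]}, {"jaw": 0.3, "travel": [0, -0.5, -138], "turn": [0, 0, 0]}, {"jaw": 1, "travel": [0, -0.5, -138], "turn": [0, 0, 0]}, {"jaw": 1, "travel": [0, -0.5, -138], "turn": [0, 0, 0]}, {"jaw": 1, "travel": [0, -0.5, -138], "turn": [0, 0, 0]}, {"jaw": 1, "travel": [0, -0.5, -138], "turn": [0, 0, 0]}, {"jaw": 1, "travel": [0, -0.5, -90], "turn": [0, 0, 0]}, {"jaw": 1, "travel": [0, -0.5, 0], "turn": [0, 0, 0]}])

```text
t: 25.9
position: [0.402, -0.0224, 0.1233]
tcp_rot: [-3.14, -0.0, 1.571]
ft_force: [1.0, 1.2, 2.0]
grip_width: 0.247
```

Request:
servo_tool(rows=[{"jaw": 1, "travel": [28, -48, 20], "turn": [0, 0, 0.17]}, {"jaw": 1, "travel": [56, -95, 35], "turn": [0, 0, 0.35]}, {"jaw": 1, "travel": [84, -142, 35], "turn": [0, 0, 0.52]}, {"jaw": 1, "travel": [112, -190, 35], "turn": [0, 0, 0.7]}, {"jaw": 1, "travel": [140, -237, 35], "turn": [0, 0, 0.87]}, {"jaw": 1, "travel": [168, -285, 35], "turn": [0, 0, 1.04]}, {"jaw": 1, "travel": [196, -332, 20], "turn": [0, 0, 1.2]}, {"jaw": 1, "travel": [203, -344, 0], "turn": [0, 0, 1.288]}, {"jaw": 1, "travel": [203, -344, 0], "turn": [0, 0, 1.288]}, {"jaw": 1, "travel": [203, -344, 0], "turn": [0, 0, 1.288]}])

```text
t: 27.15
position: [0.6057, -0.3655, 0.1231]
tcp_rot: [-3.141, 0.001, 2.858]
ft_force: [-0.6, 1.1, 0.7]
grip_width: 0.245
```

```bash
python3 - <<'E'
from h import *
np.set_printoptions(precision=4,suppress=True)
s=env.read_state();print(s['position'],s['tcp_rot'],s['q'],s['grip_width'])
c=snap('wrist','w9');darks(c,hi=1500,lo=150)
E
```

```text
[ 0.6057 -0.3655  0.1231] [-3.1414  0.0007  2.8577] [ 0.3728  0.7824  0.1466  1.4549 -0.1305  0.9131  1.844 ] 0.24536724996656445
wrist [184.6   5.2] [157   0  56  15 561] [ 0.4099 -0.4212]
wrist [303.5  91.7] [288  77  32  30 774] [ 0.5136 -0.3505]
wrist [349.   92.3] [333  77  33  31 752] [ 0.5234 -0.3174]
wrist [391.7  94.5] [375  80  34  30 775] [ 0.5331 -0.2855]
wrist [373.6 210.9] [360 194  30  34 766] [ 0.6218 -0.3221]
wrist [543.5 337.5] [531 324  26  27 469] [ 0.8729 -0.1232]
```

Request:
servo_tool(rows=[{"jaw": 1, "travel": [0.5, -1, -50], "turn": [0, 0, 0]}, {"jaw": 1, "travel": [0.5, -1, -85], "turn": [0, 0, 0]}, {"jaw": 1, "travel": [0.5, -1, -99], "turn": [0, 0, 0]}, {"jaw": 1, "travel": [0.5, -1, -99], "turn": [0, 0, 0]}, {"jaw": 0.6, "travel": [0.5, -1, -99], "turn": [0, 0, 0]}, {"jaw": 0.6, "travel": [0.5, -1, -99], "turn": [0, 0, 0]}, {"jaw": 0.6, "travel": [0.5, -1, -99], "turn": [0, 0, 0]}, {"jaw": 0.6, "travel": [0.5, -1, -80], "turn": [0, 0, 0]}, {"jaw": 0.6, "travel": [0.5, -1, -25], "turn": [0, 0, 0]}, {"jaw": 0.6, "travel": [0.5, -1, 30], "turn": [0, 0, 0]}])

```text
t: 28.45
position: [0.6059, -0.3675, 0.1546]
tcp_rot: [-3.141, 0.0, 2.859]
ft_force: [0.5, -1.6, 0.8]
grip_width: 0.403
```

Request:
servo_tool(rows=[{"jaw": 0.3, "travel": [-45, 34, 0], "turn": [0, 0, 0]}, {"jaw": 0.3, "travel": [-90, 68, 0], "turn": [0, 0, 0]}, {"jaw": 0.3, "travel": [-135, 102, 0], "turn": [0, 0, 0]}, {"jaw": 0.3, "travel": [-180, 136, 0], "turn": [0, 0, 0]}, {"jaw": 0.3, "travel": [-215, 163, 0], "turn": [0, 0, 0]}, {"jaw": 0.3, "travel": [-215, 163, -20], "turn": [0, 0, 0]}, {"jaw": 0.3, "travel": [-215, 163, -20], "turn": [0, 0, 0]}, {"jaw": 0.3, "travel": [-215, 163, -20], "turn": [0, 0, 0]}, {"jaw": 0.3, "travel": [-215, 163, -20], "turn": [0, 0, 0]}, {"jaw": 0.3, "travel": [-215, 163, -20], "turn": [0, 0, 0]}])

```text
t: 29.7
position: [0.3912, -0.2046, 0.1321]
tcp_rot: [-3.142, 0.0, 2.859]
ft_force: [-0.4, 0.2, 0.3]
grip_width: 0.695
```

```bash
python3 - <<'E'
from h import *
np.set_printoptions(precision=4,suppress=True)
s=env.read_state();print(s['position'],s['tcp_rot'],s['q'],s['grip_width'])
c=snap('wrist','w10');darks(c,hi=1500,lo=150)
c=snap('top','t10')
g=c['color'].max(2)
n,l,st,ce=cv2.connectedComponentsWithStats((g<45).astype(np.uint8))
for i in range(n):
    if 20<st[i,4]<60 and 380<ce[i][0]<450 and 180<ce[i][1]<280: print(ce[i],plane(c,*ce[i],.02))
E
```

```text
[ 0.3912 -0.2046  0.1321] [-3.1415  0.0005  2.8585] [ 0.2345  0.4142  0.1423  2.1691 -0.1069  0.5641  1.743 ] 0.6952679937776987
wrist [629.2 128.1] [619 103  21  51 927] [0.4025 0.1857]
wrist [319.2 202.3] [306 186  28  32 685] [ 0.3904 -0.2035]
wrist [618.8 264.9] [602 245  38  51 659] [0.6036 0.1917]
wrist [631.6 286.9] [620 264  20  43 393] [0.6748 0.2547]
[424.325 192.075] [ 0.6209 -0.3206  0.02  ]
[438.619  196.4524] [ 0.6066 -0.3663  0.02  ]
[414.5 218.7] [ 0.5333 -0.2859  0.02  ]
[424.5 221.7] [ 0.5237 -0.3176  0.02  ]
[434.4318 224.6136] [ 0.5144 -0.3491  0.02  ]
[445.0588 250.9412] [ 0.4304 -0.3794  0.02  ]
```

Request:
servo_tool(rows=[{"jaw": 0.3, "travel": [-1, 1, -60], "turn": [0, 0, 0]}, {"jaw": 0.3, "travel": [-1, 1, -100], "turn": [0, 0, 0]}, {"jaw": 0.3, "travel": [-1, 1, -116], "turn": [0, 0, 0]}, {"jaw": 0.3, "travel": [-1, 1, -121], "turn": [0, 0, 0]}, {"jaw": 1, "travel": [-1, 1, -121], "turn": [0, 0, 0]}, {"jaw": 1, "travel": [-1, 1, -121], "turn": [0, 0, 0]}, {"jaw": 1, "travel": [-1, 1, -121], "turn": [0, 0, 0]}, {"jaw": 1, "travel": [-1, 1, -121], "turn": [0, 0, 0]}, {"jaw": 1, "travel": [-1, 1, -70], "turn": [0, 0, 0]}, {"jaw": 1, "travel": [-1, 1, 20], "turn": [0, 0, 0]}])

```text
t: 31.05
position: [0.3895, -0.2031, 0.1256]
tcp_rot: [3.141, -0.001, 2.859]
ft_force: [1.3, -0.5, -0.1]
grip_width: 0.242
```

Request:
servo_tool(rows=[{"jaw": 1, "travel": [20, -14, 30], "turn": [0, 0, 0]}, {"jaw": 1, "travel": [70, -48, 50], "turn": [0, 0, 0]}, {"jaw": 1, "travel": [120, -82, 50], "turn": [0, 0, 0]}, {"jaw": 1, "travel": [170, -115, 50], "turn": [0, 0, 0]}, {"jaw": 1, "travel": [197, -133, 50], "turn": [0, 0, 0]}, {"jaw": 1, "travel": [197, -133, 50], "turn": [0, 0, 0]}, {"jaw": 1, "travel": [197, -133, 50], "turn": [0, 0, 0]}, {"jaw": 1, "travel": [197, -133, 50], "turn": [0, 0, 0]}, {"jaw": 1, "travel": [197, -133, 50], "turn": [0, 0, 0]}, {"jaw": 1, "travel": [197, -133, 50], "turn": [0, 0, 0]}])

```text
t: 32.3
position: [0.5869, -0.3362, 0.1746]
tcp_rot: [3.142, 0.0, 2.859]
ft_force: [0.1, 0.4, 0.7]
grip_width: 0.245
```

```bash
python3 - <<'E'
from h import *
np.set_printoptions(precision=4,suppress=True)
s=env.read_state();print(s['position'],s['tcp_rot'],s['q'],s['grip_width'])
c=snap('top','t11')
g=c['color'].max(2)
n,l,st,ce=cv2.connectedComponentsWithStats((g<45).astype(np.uint8))
for i in range(n):
    if 10<st[i,4]<300 and 270<ce[i][0]<470 and 180<ce[i][1]<330: print(ce[i],st[i],plane(c,*ce[i],.02))
E
```

```text
[ 0.5869 -0.3362  0.1746] [3.1416 0.0003 2.8588] [ 0.3241  0.6786  0.1753  1.5178 -0.1345  0.9567  1.8269] 0.24523559557445704
[424.325 192.075] [421 189   8   7  40] [ 0.6209 -0.3206  0.02  ]
[280.8728 203.6447] [274 193  16  22 228] [0.5806 0.1458 0.02  ]
[291.5 217. ] [285 217  14   1  14] [0.5369 0.1105 0.02  ]
[414.5 218.7] [411 216   8   6  40] [ 0.5333 -0.2859  0.02  ]
[424.5 221.7] [421 219   8   6  40] [ 0.5237 -0.3176  0.02  ]
[462.82 328.24] [455 312  15  32  50] [ 0.1936 -0.4235  0.02  ]
```

Request:
servo_tool(rows=[{"jaw": 1, "travel": [0, 0, -60], "turn": [0, 0, 0]}, {"jaw": 1, "travel": [0, 0, -110], "turn": [0, 0, 0]}, {"jaw": 1, "travel": [0, 0, -125], "turn": [0, 0, 0]}, {"jaw": 1, "travel": [0, 0, -125], "turn": [0, 0, 0]}, {"jaw": 0.65, "travel": [0, 0, -125], "turn": [0, 0, 0]}, {"jaw": 0.6, "travel": [0, 0, -125], "turn": [0, 0, 0]}, {"jaw": 0.6, "travel": [0, 0, -125], "turn": [0, 0, 0]}, {"jaw": 0.6, "travel": [0, 0, -100], "turn": [0, 0, 0]}, {"jaw": 0.6, "travel": [0, 0, -45], "turn": [0, 0, 0]}, {"jaw": 0.6, "travel": [0, 0, 10], "turn": [0, 0, 0]}])

```text
t: 33.6
position: [0.5868, -0.3363, 0.1862]
tcp_rot: [-3.142, -0.0, 2.859]
ft_force: [0.3, -0.1, 0.4]
grip_width: 0.401
```

Request:
servo_tool(rows=[{"jaw": 0, "travel": [0, 0, 50], "turn": [0, 0, 0]}, {"jaw": 0, "travel": [0, 40, 100], "turn": [0, 0, 0.04]}, {"jaw": 0, "travel": [12, 92, 140], "turn": [0, 0, 0.08]}, {"jaw": 0, "travel": [24, 145, 180], "turn": [0, 0, 0.12]}, {"jaw": 0, "travel": [36, 197, 190], "turn": [0, 0, 0.16]}, {"jaw": 0, "travel": [50, 250, 190], "turn": [0, 0, 0.2]}, {"jaw": 0, "travel": [65, 300, 190], "turn": [0, 0, 0.24]}, {"jaw": 0, "travel": [80, 350, 190], "turn": [0, 0, 0.28]}, {"jaw": 0, "travel": [87, 386, 190], "turn": [0, 0, 0.28]}, {"jaw": 0, "travel": [87, 386, 190], "turn": [0, 0, 0.28]}])

```text
t: 34.85
position: [0.674, 0.0532, 0.3741]
tcp_rot: [3.14, -0.0, -3.14]
ft_force: [0.6, -1.3, 0.1]
grip_width: 0.999
```

Request:
servo_tool(rows=[{"jaw": 0, "travel": [0, 0, 0], "turn": [-0.17, 0, 0]}, {"jaw": 0, "travel": [0, 0, 0], "turn": [-0.34, 0, 0]}, {"jaw": 0, "travel": [0, 0, 0], "turn": [-0.51, 0, 0]}, {"jaw": 0, "travel": [0, 0, 0], "turn": [-0.68, 0, 0]}, {"jaw": 0, "travel": [0, 0, 0], "turn": [-0.85, 0, 0]}, {"jaw": 0, "travel": [0, 10, 0], "turn": [-1.02, 0, 0]}, {"jaw": 0, "travel": [0, 20, 0], "turn": [-1.19, 0, 0]}, {"jaw": 0, "travel": [0, 30, 0], "turn": [-1.36, 0, 0]}, {"jaw": 0, "travel": [0, 30, 0], "turn": [-1.53, 0, 0]}, {"jaw": 0, "travel": [0, 30, 0], "turn": [-1.7, 0, 0]}])

```text
t: 36.1
position: [0.674, 0.0797, 0.3747]
tcp_rot: [-1.437, 0.003, -3.141]
ft_force: [0.9, -1.2, -0.1]
grip_width: 0.996
```

```bash
python3 - <<'E'
from h import *
np.set_printoptions(precision=4,suppress=True)
s=env.read_state();print(s['position'],s['tcp_rot'],s['q'],s['grip_width'])
print(R.from_euler('xyz',s['tcp_rot']).as_matrix())
c=snap('top','t12')
g=c['color'].max(2)
n,l,st,ce=cv2.connectedComponentsWithStats((g<45).astype(np.uint8))
for i in range(n):
    if 10<st[i,4]<300 and 290<ce[i][0]<470 and 180<ce[i][1]<330: print(ce[i],st[i],plane(c,*ce[i],.02))
E
```

```text
[0.674  0.0797 0.3747] [-1.4365  0.0031 -3.1411] [-0.8544  1.094   0.507   1.2457  0.9706  1.85    0.9489] 0.9963171502780187
[[-1.      0.0032  0.0001]
 [-0.0005 -0.1339 -0.991 ]
 [-0.0031 -0.991   0.1339]]
[424.325 192.075] [421 189   8   7  40] [ 0.6209 -0.3206  0.02  ]
[438.5854 196.5366] [435 194   8   6  41] [ 0.6063 -0.3662  0.02  ]
[429.878  201.9268] [426 199   8   7  41] [ 0.5884 -0.3373  0.02  ]
[414.5 218.7] [411 216   8   6  40] [ 0.5333 -0.2859  0.02  ]
[424.5 221.7] [421 219   8   6  40] [ 0.5237 -0.3176  0.02  ]
[434.4318 224.6136] [431 222   8   7  44] [ 0.5144 -0.3491  0.02  ]
[455.3906 254.9948] [448 248  16  15 192] [ 0.4178 -0.4115  0.02  ]
```

Request:
servo_tool(rows=[{"jaw": 0, "travel": [0, -10, 0], "turn": [0.18, 0, 0]}, {"jaw": 0, "travel": [0, -20, 0], "turn": [0.36, 0, 0]}, {"jaw": 0, "travel": [0, -30, 0], "turn": [0.54, 0, 0]}, {"jaw": 0, "travel": [0, -40, 0], "turn": [0.72, 0, 0]}, {"jaw": 0, "travel": [0, -50, 0], "turn": [0.9, 0, 0]}, {"jaw": 0, "travel": [0, -60, 0], "turn": [1.08, 0, 0]}, {"jaw": 0, "travel": [0, -80, 0], "turn": [1.26, 0, 0]}, {"jaw": 0, "travel": [0, -100, 0], "turn": [1.44, 0, 0]}, {"jaw": 0, "travel": [0, -120, 0], "turn": [1.62, 0, 0]}, {"jaw": 0, "travel": [0, -140, 0], "turn": [1.705, 0, 0]}])

```text
t: 37.4
position: [0.6739, -0.0638, 0.3773]
tcp_rot: [3.132, 0.006, 3.135]
ft_force: [-0.3, 0.4, -0.7]
grip_width: 1.0
```

Request:
servo_tool(rows=[{"jaw": 0, "travel": [-13, -26, 0], "turn": [0, 0, -0.18]}, {"jaw": 0, "travel": [-26, -52, -10], "turn": [0, 0, -0.36]}, {"jaw": 0, "travel": [-40, -80, -30], "turn": [0, 0, -0.54]}, {"jaw": 0, "travel": [-53, -105, -50], "turn": [0, 0, -0.72]}, {"jaw": 0, "travel": [-66, -132, -70], "turn": [0, 0, -0.9]}, {"jaw": 0, "travel": [-80, -160, -90], "turn": [0, 0, -1.08]}, {"jaw": 0, "travel": [-93, -186, -110], "turn": [0, 0, -1.26]}, {"jaw": 0, "travel": [-106, -212, -130], "turn": [0, 0, -1.44]}, {"jaw": 0, "travel": [-120, -240, -150], "turn": [0, 0, -1.62]}, {"jaw": 0, "travel": [-130, -263, -170], "turn": [0, 0, -1.8]}])

```text
t: 38.65
position: [0.5436, -0.3253, 0.2054]
tcp_rot: [3.133, -0.0, 1.331]
ft_force: [0.5, 0.4, 0.1]
grip_width: 1.001
```

```bash
python3 - <<'E'
from h import *
np.set_printoptions(precision=4,suppress=True)
s=env.read_state();print(s['position'],s['tcp_rot'],s['q'],s['grip_width'])
c=snap('wrist','w13');print(proj(c,(.5264,-.3839,.092)),proj(c,(.5608,-.2639,.092)))
E
```

```text
[ 0.5436 -0.3253  0.2054] [ 3.1327 -0.0005  1.331 ] [ 0.1225  0.6202  0.5013  1.6369 -0.3502  0.9661  0.5045] 1.0006590635220165
[313.7854 265.2482] [319.6272 126.5095]
```

View pics/w13.png

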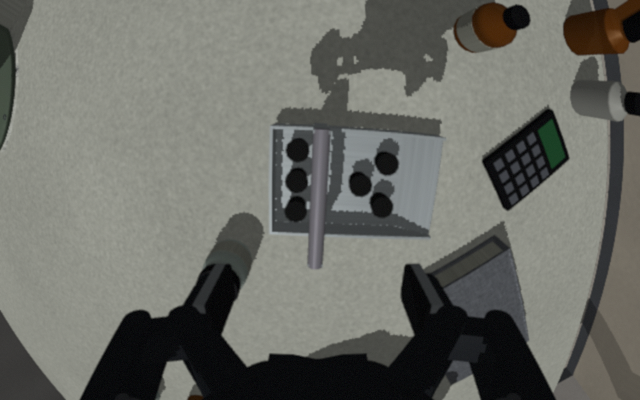

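Request:
servo_tool(rows=[{"jaw": 0.3, "travel": [0.5, 1.5, -50], "turn": [0, 0, -0.04]}, {"jaw": 0.3, "travel": [0.5, 1.5, -95], "turn": [0, 0, -0.04]}, {"jaw": 0.3, "travel": [0.5, 1.5, -118], "turn": [0, 0, -0.04]}, {"jaw": 0.3, "travel": [0.5, 1.5, -124], "turn": [0, 0, -0.04]}, {"jaw": 1, "travel": [0.5, 1.5, -124], "turn": [0, 0, -0.04]}, {"jaw": 1, "travel": [0.5, 1.5, -124], "turn": [0, 0, -0.04]}, {"jaw": 1, "travel": [0.5, 1.5, -124], "turn": [0, 0, -0.04]}, {"jaw": 1, "travel": [0.5, 1.5, -124], "turn": [0, 0, -0.04]}, {"jaw": 1, "travel": [0.5, 1.5, -124], "turn": [0, 0, -0.04]}, {"jaw": 1, "travel": [0.5, 1.5, -124], "turn": [0, 0, -0.04]}])

```text
t: 39.95
position: [0.5452, -0.3222, 0.0815]
tcp_rot: [3.135, 0.0, 1.299]
ft_force: [-0.0, 0.0, 9.6]
grip_width: 0.14
```

Request:
servo_tool(rows=[{"jaw": 1, "travel": [0, 0, 5], "turn": [0, 0, 0]}, {"jaw": 1, "travel": [0, 0, 15], "turn": [0, 0, 0]}, {"jaw": 1, "travel": [0, 0, 30], "turn": [0, 0, 0]}, {"jaw": 1, "travel": [0, 0, 50], "turn": [0, 0, 0]}, {"jaw": 1, "travel": [0, 0, 70], "turn": [0, 0, 0]}, {"jaw": 1, "travel": [0, 0, 90], "turn": [0, 0, 0]}, {"jaw": 1, "travel": [0, 0, 110], "turn": [0, 0, 0]}, {"jaw": 1, "travel": [0, 0, 130], "turn": [0, 0, 0]}, {"jaw": 1, "travel": [0, 0, 145], "turn": [0, 0, 0]}, {"jaw": 1, "travel": [0, 0, 145], "turn": [0, 0, 0]}])

```text
t: 41.2
position: [0.5449, -0.3221, 0.2265]
tcp_rot: [3.135, 0.0, 1.299]
ft_force: [0.1, 0.4, -5.3]
grip_width: 0.142
```

```bash
python3 - <<'E'
from h import *
np.set_printoptions(precision=4,suppress=True)
s=env.read_state();print(s['position'],s['tcp_rot'],s['q'],s['grip_width'],s['ft_force'],s['torque'])
c=snap('wrist','w14');sc=snap('scene','s14')
a=c['color'][:,120:540];b=cv2.resize(sc['color'][60:260,130:340],(420,400))
cv2.imwrite('pics/v14.png',cv2.resize(np.hstack([a,b]),(800,381))[:,:,::-1])
E
```

```text
[ 0.5449 -0.3221  0.2265] [3.1349 0.0002 1.2988] [ 0.1015  0.6007  0.5254  1.6172 -0.3433  1.01    0.4616] 0.1415318450911992 [ 0.0697  0.4216 -5.3313] [0.0644 0.0817 0.0403]
```

View pics/v14.png

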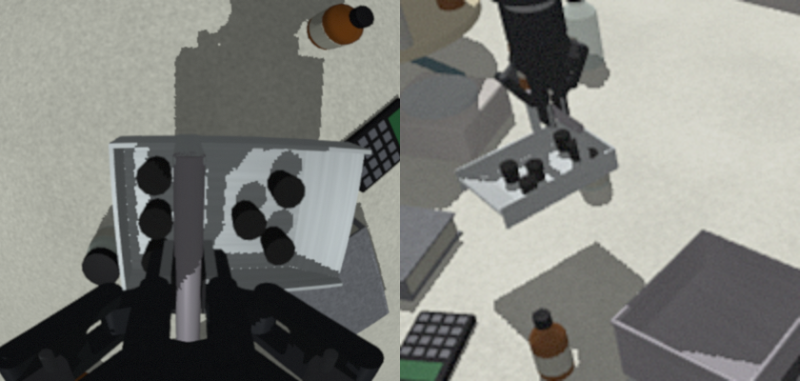

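Request:
servo_tool(rows=[{"jaw": 1, "travel": [2, 2, 10], "turn": [0, 0, 0.04]}, {"jaw": 1, "travel": [6, 6, 25], "turn": [0, 0, 0.12]}, {"jaw": 1, "travel": [12, 13, 45], "turn": [0, 0, 0.22]}, {"jaw": 1, "travel": [20, 22, 65], "turn": [0, 0, 0.33]}, {"jaw": 1, "travel": [28, 31, 85], "turn": [0, 0, 0.44]}, {"jaw": 1, "travel": [36, 40, 100], "turn": [0, 0, 0.56]}, {"jaw": 1, "travel": [44, 49, 108], "turn": [0, 0, 0.68]}, {"jaw": 1, "travel": [52, 58, 113], "turn": [0, 0, 0.8]}, {"jaw": 1, "travel": [60, 67, 115], "turn": [0, 0, 0.92]}, {"jaw": 1, "travel": [68, 76, 115], "turn": [0, 0, 1.04]}])

```text
t: 42.55
position: [0.6127, -0.2456, 0.3406]
tcp_rot: [3.137, 0.0, 2.344]
ft_force: [-0.0, -0.2, -4.8]
grip_width: 0.14
```

Request:
servo_tool(rows=[{"jaw": 1, "travel": [8, 8, 0], "turn": [0, 0, 0.12]}, {"jaw": 1, "travel": [16, 16, 0], "turn": [0, 0, 0.24]}, {"jaw": 1, "travel": [24, 24, 0], "turn": [0, 0, 0.36]}, {"jaw": 1, "travel": [32, 34, 0], "turn": [0, 0, 0.48]}, {"jaw": 1, "travel": [40, 44, 0], "turn": [0, 0, 0.6]}, {"jaw": 1, "travel": [48, 54, 0], "turn": [0, 0, 0.68]}, {"jaw": 1, "travel": [54, 64, 0], "turn": [0, 0, 0.73]}, {"jaw": 1, "travel": [58, 74, 0], "turn": [0, 0, 0.755]}, {"jaw": 1, "travel": [60, 82, 0], "turn": [0, 0, 0.765]}, {"jaw": 1, "travel": [61, 86, 0], "turn": [0, 0, 0.765]}])

```text
t: 43.8
position: [0.6735, -0.1593, 0.3403]
tcp_rot: [3.137, -0.0, 3.104]
ft_force: [0.4, -1.1, -4.4]
grip_width: 0.135
```

```bash
python3 - <<'E'
from h import *
np.set_printoptions(precision=4,suppress=True)
s=env.read_state();print(s['position'],s['tcp_rot'],s['q'],s['grip_width'],s['ft_force'])
T=load('top0');S=load('scene0')
a=lambda x,y:(200+x/2.963,125+y/2.96)
b=lambda x,y:(180+x/2.667,140+y/2.665)
print(tri(T,a(82,20),S,b(600,388)),tri(T,a(83,82),S,b(624,358)))
c=snap('top','t15');print(proj(c,(.674,.0165,.155)))
cv2.imwrite('pics/v15.png',cv2.resize(c['color'][100:290,200:470],(675,475))[:,:,::-1])
E
```

```text
[ 0.6735 -0.1593  0.3403] [ 3.1366 -0.0001  3.1037] [ 0.0875  0.5665  0.106   1.2698 -0.0639  1.3091  1.7265] 0.13518766839759538 [ 0.4407 -1.1186 -4.4329]
(array([0.7605, 0.2868, 0.1997]), [np.float64(0.00022920888412886908), np.float64(0.00022920888412886068)]) (array([0.7067, 0.2897, 0.1695]), [np.float64(0.0003684359325189785), np.float64(0.00036843593251898653)])
[320.491  164.9856]
```

View pics/v15.png

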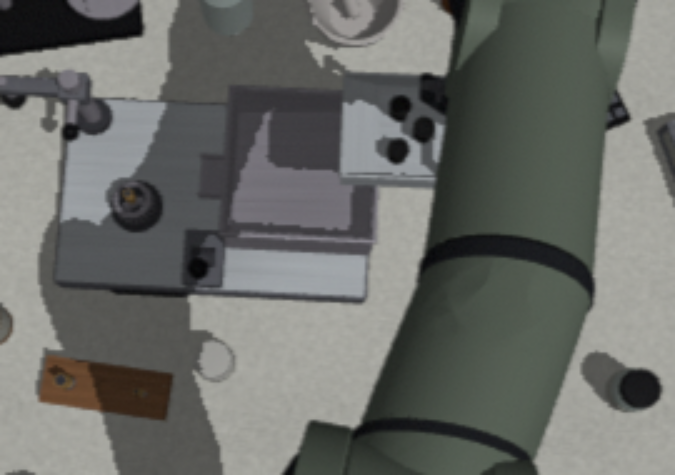

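Request:
servo_tool(rows=[{"jaw": 1, "travel": [0, 10, -5], "turn": [-0.05, 0.002, 0]}, {"jaw": 1, "travel": [0, 22, -10], "turn": [-0.12, 0.005, 0]}, {"jaw": 1, "travel": [0, 35, -18], "turn": [-0.22, 0.008, 0]}, {"jaw": 1, "travel": [0, 46, -26], "turn": [-0.32, 0.012, 0]}, {"jaw": 1, "travel": [0, 55, -32], "turn": [-0.42, 0.016, 0]}, {"jaw": 1, "travel": [0, 63, -37], "turn": [-0.52, 0.02, 0]}, {"jaw": 1, "travel": [0, 72, -37], "turn": [-0.6, 0.023, 0]}, {"jaw": 1, "travel": [0, 80, -37], "turn": [-0.67, 0.025, 0]}, {"jaw": 1, "travel": [0, 88, -37], "turn": [-0.73, 0.028, 0]}, {"jaw": 1, "travel": [0, 94, -37], "turn": [-0.785, 0.03, 0]}])

```text
t: 45.1
position: [0.6736, -0.0653, 0.3033]
tcp_rot: [-2.36, 0.0, 3.104]
ft_force: [-0.2, 0.1, -4.0]
grip_width: 0.142
```

Request:
servo_tool(rows=[{"jaw": 1, "travel": [0, 6, 0], "turn": [-0.05, 0.002, 0]}, {"jaw": 1, "travel": [0, 12, 1], "turn": [-0.1, 0.004, 0]}, {"jaw": 1, "travel": [0, 19, 1], "turn": [-0.15, 0.006, 0]}, {"jaw": 1, "travel": [0, 26, 1], "turn": [-0.2, 0.008, 0]}, {"jaw": 1, "travel": [0, 36, 2], "turn": [-0.26, 0.01, 0]}, {"jaw": 1, "travel": [0, 46, 3], "turn": [-0.33, 0.012, 0]}, {"jaw": 1, "travel": [0, 57, 4], "turn": [-0.4, 0.015, 0]}, {"jaw": 1, "travel": [0, 68, 5], "turn": [-0.47, 0.018, 0]}, {"jaw": 1, "travel": [0, 79, 5], "turn": [-0.54, 0.02, 0]}, {"jaw": 1, "travel": [0, 90, 6], "turn": [-0.62, 0.024, 0]}])

```text
t: 46.35
position: [0.6736, 0.0255, 0.3093]
tcp_rot: [-1.736, -0.0, 3.104]
ft_force: [0.3, -0.4, -4.0]
grip_width: 0.143
```

```bash
python3 - <<'E'
from h import *
np.set_printoptions(precision=4,suppress=True)
s=env.read_state();print(s['position'],s['tcp_rot'],s['q'],s['grip_width'],s['ft_force'])
c=snap('scene','s16');t=snap('top','t16')
cv2.imwrite('pics/v16.png',np.hstack([cv2.resize(c['color'][100:300,200:410],(420,400)),cv2.resize(t['color'][100:280,230:410],(380,400))])[:,:,::-1])
E
```

```text
[0.6736 0.0255 0.3093] [-1.7357 -0.0001  3.1044] [-0.7904  1.0275  0.4952  1.3025  0.7771  1.6517  0.9113] 0.14277582299274613 [ 0.2837 -0.408  -3.9859]
```

View pics/v16.png

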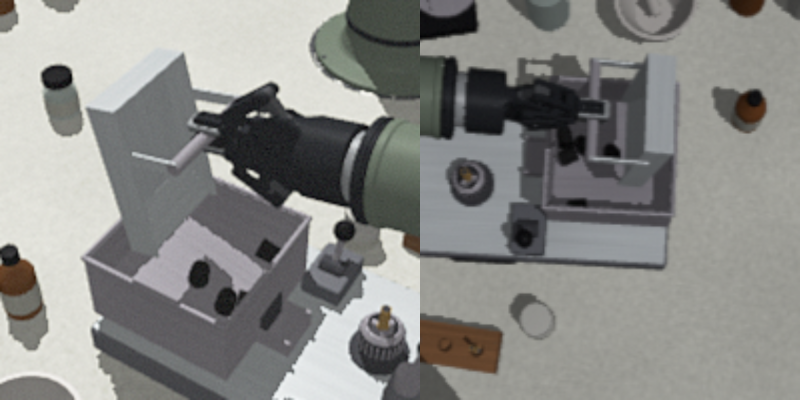

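Request:
servo_tool(rows=[{"jaw": 1, "travel": [0, 10, 0], "turn": [-0.08, 0.003, 0]}, {"jaw": 1, "travel": [0, 20, 0], "turn": [-0.16, 0.006, 0]}, {"jaw": 1, "travel": [0, 30, 0], "turn": [-0.24, 0.009, 0]}, {"jaw": 1, "travel": [0, 40, 0], "turn": [-0.3, 0.011, 0]}, {"jaw": 1, "travel": [0, 40, 0], "turn": [-0.3, 0.011, 0]}, {"jaw": 1, "travel": [0, 40, 0], "turn": [-0.3, 0.011, 0]}, {"jaw": 1, "travel": [0, 40, 0], "turn": [-0.3, 0.011, 0]}, {"jaw": 1, "travel": [0, 40, 0], "turn": [-0.2, 0.007, 0]}, {"jaw": 1, "travel": [0, 40, 0], "turn": [-0.3, 0.011, 0]}, {"jaw": 1, "travel": [0, 40, 0], "turn": [-0.3, 0.011, 0]}])

```text
t: 47.7
position: [0.6732, 0.0638, 0.3083]
tcp_rot: [-1.44, -0.002, 3.103]
ft_force: [-0.6, -1.0, -4.2]
grip_width: 0.142
```

Request:
servo_tool(rows=[{"jaw": 1, "travel": [0, -10, 2], "turn": [0.12, -0.004, 0]}, {"jaw": 1, "travel": [0, -30, 5], "turn": [0.28, -0.01, 0]}, {"jaw": 1, "travel": [0, -55, 10], "turn": [0.44, -0.017, 0]}, {"jaw": 1, "travel": [0, -80, 15], "turn": [0.6, -0.023, 0]}, {"jaw": 1, "travel": [0, -105, 20], "turn": [0.76, -0.029, 0]}, {"jaw": 1, "travel": [0, -130, 25], "turn": [0.92, -0.035, 0]}, {"jaw": 1, "travel": [0, -155, 30], "turn": [1.08, -0.041, 0]}, {"jaw": 1, "travel": [0, -180, 30], "turn": [1.24, -0.047, 0]}, {"jaw": 1, "travel": [0, -205, 30], "turn": [1.4, -0.053, 0]}, {"jaw": 1, "travel": [0, -225, 30], "turn": [1.56, -0.059, 0]}])

```text
t: 48.95
position: [0.6733, -0.1622, 0.3413]
tcp_rot: [-3.007, 0.003, 3.103]
ft_force: [0.2, 0.9, -4.3]
grip_width: 0.139
```

```bash
python3 - <<'E'
from h import *
np.set_printoptions(precision=4,suppress=True)
s=env.read_state();print(s['position'],s['tcp_rot'],s['q'],s['grip_width'],s['ft_force'])
c=snap('scene','s17');t=snap('top','t17')
cv2.imwrite('pics/v17.png',np.hstack([cv2.resize(c['color'][80:300,190:400],(400,420),interpolation=2),cv2.resize(t['color'][110:250,260:400],(400,420),interpolation=2)])[:,:,::-1])
E
```

```text
[ 0.6733 -0.1622  0.3413] [-3.0065  0.0031  3.1033] [-0.0118  0.5552  0.1696  1.3015  0.0471  1.2758  1.651 ] 0.13850984447710357 [ 0.196   0.9168 -4.295 ]
```

View pics/v17.png

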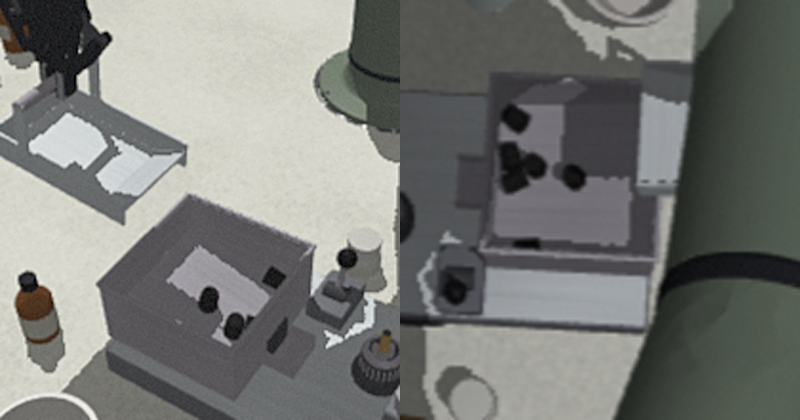

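Request:
servo_tool(rows=[{"jaw": 1, "travel": [-6, -8, 0], "turn": [0.07, -0.002, 0]}, {"jaw": 1, "travel": [-14, -20, 0], "turn": [0.14, -0.005, 0]}, {"jaw": 1, "travel": [-24, -32, 0], "turn": [0.14, -0.005, 0]}, {"jaw": 1, "travel": [-34, -46, 0], "turn": [0.14, -0.005, 0]}, {"jaw": 1, "travel": [-44, -60, 0], "turn": [0.14, -0.005, 0]}, {"jaw": 1, "travel": [-54, -74, 0], "turn": [0.14, -0.005, 0]}, {"jaw": 1, "travel": [-60, -83, 0], "turn": [0.14, -0.005, 0]}, {"jaw": 1, "travel": [-60, -83, 0], "turn": [0.14, -0.005, 0]}, {"jaw": 1, "travel": [-60, -83, 0], "turn": [0.14, -0.005, 0]}, {"jaw": 1, "travel": [-60, -83, 0], "turn": [0.14, -0.005, 0]}])

```text
t: 50.3
position: [0.6139, -0.2432, 0.3392]
tcp_rot: [3.141, -0.001, 3.105]
ft_force: [0.8, 0.2, -2.5]
grip_width: 0.139
```

Request:
servo_tool(rows=[{"jaw": 1, "travel": [-7, -8, -5], "turn": [0, 0, -0.18]}, {"jaw": 1, "travel": [-14, -16, -15], "turn": [0, 0, -0.36]}, {"jaw": 1, "travel": [-21, -24, -25], "turn": [0, 0, -0.54]}, {"jaw": 1, "travel": [-28, -32, -35], "turn": [0, 0, -0.72]}, {"jaw": 1, "travel": [-35, -40, -50], "turn": [0, 0, -0.9]}, {"jaw": 1, "travel": [-42, -48, -65], "turn": [0, 0, -1.08]}, {"jaw": 1, "travel": [-49, -56, -80], "turn": [0, 0, -1.26]}, {"jaw": 1, "travel": [-56, -64, -95], "turn": [0, 0, -1.44]}, {"jaw": 1, "travel": [-63, -72, -105], "turn": [0, 0, -1.62]}, {"jaw": 1, "travel": [-68, -77, -115], "turn": [0, 0, -1.8]}])

```text
t: 51.55
position: [0.5456, -0.3209, 0.2239]
tcp_rot: [3.142, -0.001, 1.299]
ft_force: [0.3, -1.1, -4.7]
grip_width: 0.142
```

```bash
python3 - <<'E'
from h import *
np.set_printoptions(precision=4,suppress=True)
s=env.read_state();print(s['position'],s['tcp_rot'],s['q'],s['grip_width'],s['ft_force'])
E
```

```text
[ 0.5456 -0.3209  0.2239] [ 3.1416 -0.0009  1.2985] [ 0.0857  0.6128  0.5501  1.6145 -0.3622  1.0178  0.4749] 0.14187263447293105 [ 0.2916 -1.0591 -4.7165]
```

Request:
servo_tool(rows=[{"jaw": 1, "travel": [0, 0, -30], "turn": [0, 0, 0]}, {"jaw": 1, "travel": [0, 0, -65], "turn": [0, 0, 0]}, {"jaw": 1, "travel": [0, 0, -95], "turn": [0, 0, 0]}, {"jaw": 1, "travel": [0, 0, -115], "turn": [0, 0, 0]}, {"jaw": 1, "travel": [0, 0, -128], "turn": [0, 0, 0]}, {"jaw": 1, "travel": [0, 0, -134], "turn": [0, 0, 0]}, {"jaw": 1, "travel": [0, 0, -138], "turn": [0, 0, 0]}, {"jaw": 1, "travel": [0, 0, -140], "turn": [0, 0, 0]}, {"jaw": 1, "travel": [0, 0, -141.5], "turn": [0, 0, 0]}, {"jaw": 1, "travel": [0, 0, -141.5], "turn": [0, 0, 0]}])

```text
t: 52.8
position: [0.5456, -0.321, 0.083]
tcp_rot: [3.141, -0.001, 1.304]
ft_force: [0.2, -0.2, -2.5]
grip_width: 0.139
```

Request:
servo_tool(rows=[{"jaw": 1, "travel": [0, 0, -1], "turn": [0, 0, 0]}, {"jaw": 1, "travel": [0, 0, -2], "turn": [0, 0, 0]}, {"jaw": 0.7, "travel": [0, 0, -2], "turn": [0, 0, 0]}, {"jaw": 0.5, "travel": [0, 0, -2], "turn": [0, 0, 0]}, {"jaw": 0.4, "travel": [0, 0, -2], "turn": [0, 0, 0]}, {"jaw": 0.4, "travel": [0, 0, -2], "turn": [0, 0, 0]}, {"jaw": 0.4, "travel": [0, 0, 30], "turn": [0, 0, 0]}, {"jaw": 0.4, "travel": [0, 0, 80], "turn": [0, 0, 0]}, {"jaw": 0.4, "travel": [0, 0, 130], "turn": [0, 0, 0]}, {"jaw": 0.4, "travel": [0, 0, 160], "turn": [0, 0, 0]}])

```text
t: 54.05
position: [0.5458, -0.3212, 0.2453]
tcp_rot: [3.139, -0.0, 1.304]
ft_force: [0.5, -0.3, -1.3]
grip_width: 0.596
```

```bash
python3 - <<'E'
from h import *
np.set_printoptions(precision=4,suppress=True)
s=env.read_state();print(s['position'],s['tcp_rot'],s['q'],s['grip_width'],s['ft_force'])
t=snap('top','t18');sc=snap('scene','s18');w=snap('wrist','w18')
a=cv2.resize(t['color'][125:275,200:470],(800,444),interpolation=2)
cv2.imwrite('pics/v18.png',a[:,:,::-1])
# switch tip
u,v=proj(sc,(.555,.141,.117));print(u,v)
E
```

```text
[ 0.5458 -0.3212  0.2453] [ 3.1394 -0.0005  1.3039] [ 0.0774  0.5914  0.564   1.5933 -0.3505  1.0573  0.4711] 0.5959400705157261 [ 0.5014 -0.297  -1.3087]
372.0426394576673 215.8471803250391
```

```bash
python3 - <<'E'
from h import *
np.set_printoptions(precision=4,suppress=True)
for n in ['t18','top0']:
    c=load(n);g=c['color'].max(2)
    k,l,st,ce=cv2.connectedComponentsWithStats((g<45).astype(np.uint8))
    for i in range(k):
        if 10<st[i,4]<400 and 270<ce[i][0]<470 and 110<ce[i][1]<330: print(n,ce[i],st[i],plane(c,*ce[i],.02))
E
```

```text
t18 [387.5556 143.9333] [384 141   8   7  45] [ 0.7836 -0.2045  0.02  ]
t18 [299.8793 148.9483] [296 145   9   9  58] [0.7654 0.0867 0.02  ]
t18 [302.1897 163.4483] [295 158  17  12 116] [0.7156 0.0783 0.02  ]
t18 [320.5862 168.7069] [317 165   8   9  58] [0.698  0.0175 0.02  ]
t18 [307.0707 187.202 ] [300 182  14  11  99] [0.6355 0.0613 0.02  ]
t18 [280.2065 204.4837] [274 193  15  22 184] [0.5778 0.1479 0.02  ]
t18 [283.1333 194.5333] [280 193   8   4  15] [0.6108 0.1391 0.02  ]
t18 [394.4819 294.0602] [387 287  15  19  83] [ 0.2953 -0.2159  0.02  ]
top0 [385.6714 145.0714] [379 141  13  14  70] [ 0.7796 -0.1982  0.02  ]
top0 [464.6154 151.8462] [463 150   4   5  13] [ 0.7571 -0.4583  0.02  ]
top0 [278.8839 204.2321] [274 199  12  13 112] [0.5786 0.1523 0.02  ]
top0 [414.5854 218.6585] [411 216   8   6  41] [ 0.5334 -0.2861  0.02  ]
top0 [424.439  221.6341] [421 219   8   6  41] [ 0.5239 -0.3174  0.02  ]
top0 [434.4043 224.6596] [430 222   9   7  47] [ 0.5143 -0.349   0.02  ]
top0 [455.4103 254.9487] [448 248  16  15 195] [ 0.418  -0.4116  0.02  ]
top0 [332.1944 258.6944] [329 256   7   7  36] [ 0.4039 -0.0211  0.02  ]
top0 [311.8571 260.6286] [309 258   7   7  35] [0.3974 0.0434 0.02  ]
top0 [389.1053 263.2105] [386 260   7   7  38] [ 0.3908 -0.2012  0.02  ]
```

```bash
python3 - <<'E'
from h import *
t=load('t18')['color'];s=load('s18')['color'];w=load('w18')['color']
A=cv2.resize(t[125:245,260:380],(400,300),interpolation=2);B=cv2.resize(s[150:290,240:430],(400,300),interpolation=2)
C=cv2.resize(w[50:350,150:550],(400,300));D=cv2.resize(t,(400,300))
cv2.imwrite('pics/fin.png',np.vstack([np.hstack([A,B]),np.hstack([C,D])])[:,:,::-1])
E
```

```text
(no output)
```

View pics/fin.png

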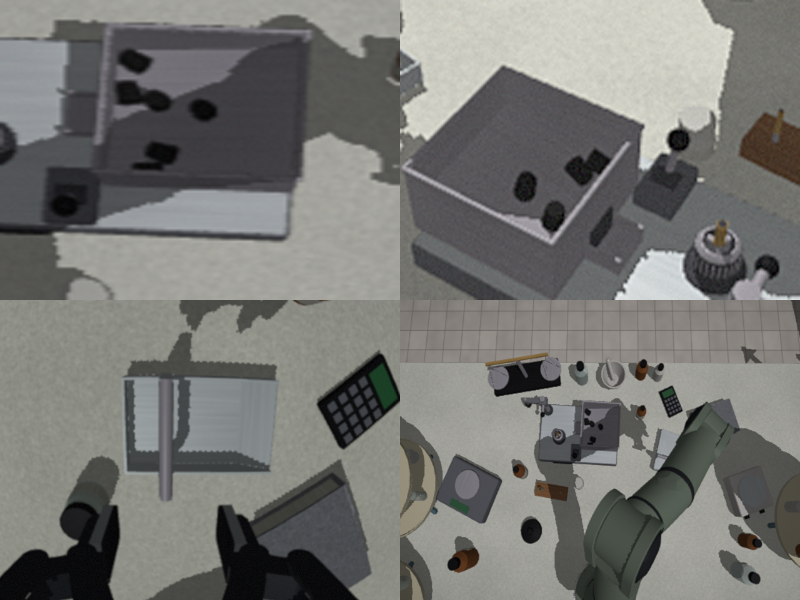

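Request:
servo_tool(rows=[{"jaw": 1, "travel": [-10, 60, 0], "turn": [0, 0, 0.05]}, {"jaw": 1, "travel": [-20, 120, 0], "turn": [0, 0, 0.1]}, {"jaw": 1, "travel": [-30, 180, 0], "turn": [0, 0, 0.15]}, {"jaw": 1, "travel": [-40, 240, 0], "turn": [0, 0, 0.2]}, {"jaw": 1, "travel": [-50, 300, 0], "turn": [0, 0, 0.23]}, {"jaw": 1, "travel": [-60, 360, 0], "turn": [0, 0, 0.23]}, {"jaw": 1, "travel": [-66, 420, 0], "turn": [0, 0, 0.23]}, {"jaw": 1, "travel": [-66, 462, 0], "turn": [0, 0, 0.23]}, {"jaw": 1, "travel": [-66, 462, 0], "turn": [0, 0, 0.23]}, {"jaw": 1, "travel": [-66, 462, 0], "turn": [0, 0, 0.23]}])

```text
t: 55.45
position: [0.4792, 0.1404, 0.2422]
tcp_rot: [-3.141, 0.0, 1.534]
ft_force: [-0.0, 0.2, 0.6]
grip_width: -0.001
```

```bash
python3 - <<'E'
from h import *
np.set_printoptions(precision=4,suppress=True)
s=env.read_state();print(s['position'],s['tcp_rot'],s['q'],s['grip_width'],s['ft_force'])
w=snap('wrist','w19');print(proj(w,(.555,.141,.117)));darks(w,z=.117,lo=50,hi=3000)
E
```

```text
[0.4792 0.1404 0.2422] [-3.1407  0.0001  1.5337] [-0.7786  0.3506  0.4822  1.9392 -0.205   0.9002 -0.2302] -0.0014000483914406554 [-0.0359  0.1992  0.6363]
[402.3174 194.9033]
wrist [583.4  25.2] [ 567    0   42   56 1436] [0.7755 0.331 ]
wrist [627.1  20.6] [620   3  20  43 293] [0.8751 0.3648]
wrist [252.6  19.9] [247  15  13  11 103] [0.4302 0.2986]
wrist [535.2  62.2] [530  45  16  36 200] [0.6953 0.2735]
wrist [367.4  99.7] [364  59  10  95 422] [0.523 0.225]
wrist [453.2  87.3] [437  72  40  38 637] [0.6006 0.2386]
wrist [593.2  92.6] [ 579   72   32   41 1042] [0.7902 0.2556]
wrist [483.8  90.5] [473  87  22   8 116] [0.6325 0.2382]
wrist [486.9 113.5] [477 109  17   9  60] [0.6365 0.2172]
wrist [405.3 159.5] [378 157  57   7 141] [0.5564 0.1734]
wrist [403.4 189.3] [387 169  35  41 892] [0.5558 0.1462]
wrist [635.6 206.5] [631 193   9  27 194] [0.9338 0.1157]
wrist [494.6 209.9] [478 204  38  12 372] [0.6561 0.1226]
wrist [500.  252.1] [488 245  24  17 308] [0.6736 0.0733]
wrist [454.  260.8] [448 248  14  26 217] [0.6168 0.0682]
wrist [485.7 286. ] [475 275  23  23 371] [0.6648 0.0305]
wrist [574.9 363.5] [568 355  16  18 188] [ 0.9394 -0.1903]
wrist [551.2 391.5] [545 385  13  14 113] [ 0.9149 -0.2618]
```

Request:
servo_tool(rows=[{"jaw": 1, "travel": [0, 1.5, -60], "turn": [0, 0, 0]}, {"jaw": 1, "travel": [0, 1.5, -110], "turn": [0, 0, 0]}, {"jaw": 1, "travel": [0, 1.5, -129], "turn": [0, 0, 0]}, {"jaw": 1, "travel": [10, 1.5, -129], "turn": [0, 0, 0]}, {"jaw": 1, "travel": [22, 1.5, -129], "turn": [0, 0, 0]}, {"jaw": 1, "travel": [34, 1.5, -129], "turn": [0, 0, 0]}, {"jaw": 1, "travel": [46, 1.5, -128], "turn": [0, 0, 0]}, {"jaw": 1, "travel": [58, 1, -128], "turn": [0, 0, 0]}, {"jaw": 1, "travel": [70, 1, -128], "turn": [0, 0, 0]}, {"jaw": 1, "travel": [76, 0.5, -128], "turn": [0, 0, 0]}])

```text
t: 56.75
position: [0.5563, 0.1416, 0.1147]
tcp_rot: [3.141, -0.001, 1.534]
ft_force: [-2.2, 0.2, 1.4]
grip_width: -0.002
```

Request:
servo_tool(rows=[{"jaw": 1, "travel": [3, 0, 0], "turn": [0, 0, 0]}, {"jaw": 1, "travel": [6, 0, 0], "turn": [0, 0, 0]}, {"jaw": 1, "travel": [6, 0, 0], "turn": [0, 0, 0]}, {"jaw": 1, "travel": [6, 0, 0], "turn": [0, 0, 0]}, {"jaw": 1, "travel": [6, 0, 0], "turn": [0, 0, 0]}, {"jaw": 1, "travel": [6, 0, 0], "turn": [0, 0, 0]}, {"jaw": 1, "travel": [6, 0, 0], "turn": [0, 0, 0]}, {"jaw": 1, "travel": [6, 0, 0], "turn": [0, 0, 0]}, {"jaw": 1, "travel": [6, 0, 0], "turn": [0, 0, 0]}, {"jaw": 1, "travel": [6, 0, 0], "turn": [0, 0, 0]}])

```text
t: 58.0
position: [0.5615, 0.1416, 0.1148]
tcp_rot: [-3.142, -0.001, 1.534]
ft_force: [0.3, -0.2, 0.2]
grip_width: -0.004
```

Request:
servo_tool(rows=[{"jaw": 1, "travel": [2, 0, 0], "turn": [0, 0, 0]}, {"jaw": 1, "travel": [4, 0, 0], "turn": [0, 0, 0]}, {"jaw": 1, "travel": [6, 0, 0], "turn": [0, 0, 0]}, {"jaw": 1, "travel": [8, 0, 0], "turn": [0, 0, 0]}, {"jaw": 1, "travel": [8, 0, 0], "turn": [0, 0, 0]}, {"jaw": 1, "travel": [8, 0, 0], "turn": [0, 0, 0]}, {"jaw": 1, "travel": [8, 0, 0], "turn": [0, 0, 0]}, {"jaw": 1, "travel": [8, 0, 0], "turn": [0, 0, 0]}, {"jaw": 1, "travel": [8, 0, 0], "turn": [0, 0, 0]}, {"jaw": 1, "travel": [8, 0, 0], "turn": [0, 0, 0]}])

```text
t: 59.25
position: [0.5695, 0.1416, 0.1148]
tcp_rot: [-3.142, -0.001, 1.534]
ft_force: [0.1, -0.8, -0.1]
grip_width: 0.003
```

```bash
python3 - <<'E'
from h import *
np.set_printoptions(precision=4,suppress=True)
s=env.read_state();print(s['position'],s['ft_force'],s['torque'])
sc=snap('scene','s20')
for p in [(.555,.141,.117),(.598,.14,.117),(.5765,.14,.122)]: print(proj(sc,p))
g=sc['color'].max(2)
k,l,st,ce=cv2.connectedComponentsWithStats((g<45).astype(np.uint8))
for i in range(k):
    if 20<st[i,4] and 340<ce[i][0]<430 and 180<ce[i][1]<260: print(ce[i],st[i])
E
```

```text
[0.5695 0.1416 0.1148] [ 0.1181 -0.7999 -0.0791] [ 0.039  -0.003   0.0846]
[372.0426 215.8472]
[364.017  227.6817]
[368.0462 220.1205]
[372.5071 189.511 ] [ 354  158   46   74 1270]
[369.12 233.92] [363 231  11   7  25]
```

Request:
servo_tool(rows=[{"jaw": 1, "travel": [2, 0, 0], "turn": [0, 0, 0]}, {"jaw": 1, "travel": [4, 0, 0], "turn": [0, 0, 0]}, {"jaw": 1, "travel": [6, 0, 0], "turn": [0, 0, 0]}, {"jaw": 1, "travel": [7, 0, 0], "turn": [0, 0, 0]}, {"jaw": 1, "travel": [7, 0, 0], "turn": [0, 0, 0]}, {"jaw": 1, "travel": [7, 0, 0], "turn": [0, 0, 0]}, {"jaw": 1, "travel": [7, 0, 0], "turn": [0, 0, 0]}, {"jaw": 1, "travel": [7, 0, 0], "turn": [0, 0, 0]}, {"jaw": 1, "travel": [7, 0, 0], "turn": [0, 0, 0]}, {"jaw": 1, "travel": [7, 0, 0], "turn": [0, 0, 0]}])

```text
t: 60.55
position: [0.5724, 0.1416, 0.1141]
tcp_rot: [-3.132, -0.0, 1.534]
ft_force: [-29.3, -0.5, 19.0]
grip_width: -0.003
```

Request:
servo_tool(rows=[{"jaw": 1, "travel": [-10, 0, 0], "turn": [0, 0, 0]}, {"jaw": 1, "travel": [-30, 0, 0], "turn": [0, 0, 0]}, {"jaw": 1, "travel": [-60, 0, 0], "turn": [0, 0, 0]}, {"jaw": 1, "travel": [-90, 0, 0], "turn": [0, 0, 0]}, {"jaw": 1, "travel": [-100, 0, 50], "turn": [0, 0, 0]}, {"jaw": 1, "travel": [-100, 0, 110], "turn": [0, 0, 0]}, {"jaw": 1, "travel": [-100, -60, 170], "turn": [0, 0, 0]}, {"jaw": 1, "travel": [-100, -120, 200], "turn": [0, 0, 0]}, {"jaw": 1, "travel": [-100, -180, 200], "turn": [0, 0, 0]}, {"jaw": 1, "travel": [-100, -200, 200], "turn": [0, 0, 0]}])

```text
t: 61.8
position: [0.4765, -0.0611, 0.316]
tcp_rot: [3.139, -0.001, 1.532]
ft_force: [0.2, 0.9, -0.5]
grip_width: -0.002
```

```bash
python3 - <<'E'
from h import *
np.set_printoptions(precision=4,suppress=True)
s=env.read_state();print(s['position'],s['ft_force'])
pts=[]
for n,box in [('scene',(340,430,180,260)),('top',(265,300,185,220))]:
    c=snap(n,n+'21')
    for p in [(.555,.141,.117),(.598,.14,.117),(.644,.227,.124)]: print(n,proj(c,p))
    for th in (30,45):
        k,l,st,ce=cv2.connectedComponentsWithStats((c['color'].max(2)<th).astype(np.uint8))
        for i in range(1,k):
            if 15<st[i,4]<600 and box[0]<ce[i][0]<box[1] and box[2]<ce[i][1]<box[3]: print(th,ce[i],st[i],plane(c,*ce[i],.117)[:2])
a=load('s18')['color'].astype(int);b=load('scene21')['color'].astype(int)
d=np.abs(a-b).max(2)[195:245,350:395]>50;y,x=np.where(d);print(d.sum(),x.min()+350,x.max()+350,y.min()+195,y.max()+195)
# borer brass centroid in scene
for k in ('s4','scene21'):
    c=load(k)['color'].astype(int);m=(c[:,:,0]-c[:,:,2]>40);m[:240]=0;m[270:]=0;m[:,:385]=0;m[:,402:]=0;y,x=np.where(m);print(k,m.sum(),x.mean(),y.mean())
E
```

```text
[ 0.4765 -0.0611  0.316 ] [ 0.2036  0.8776 -0.5239]
scene [372.0426 215.8472]
scene [364.017  227.6817]
scene [392.7071 254.1311]
30 [363.3478 226.7391] [359 222  10  10  69] [0.5961 0.1375]
45 [363.3789 227.6316] [359 222  10  15  95] [0.5986 0.1387]
top [279.053  206.4334]
top [279.7047 192.4468]
top [251.1787 177.0132]
30 [279.7843 192.9804] [276 189   9   8  51] [0.5964 0.1397]
45 [280.0721 194.9189] [274 189  16  15 111] [0.5904 0.1387]
486 353 394 195 244
s4 38 391.7894736842105 259.3421052631579
scene21 34 391.61764705882354 259.7352941176471
```

```bash
python3 -c "
from station import env
print(env.read_state()['t'],env.hand_in())"
```

```text
the job is handed in; nothing more can be done
61.9 None
```

I did every step of the job in the order asked and handed it in at 61.9 s. `hand_in` reports no verdict.

**What I did**
- **Borer:** I stood the medium borer in the chuck, shank down. I turned the sleeve about 3.0 rad clockwise, then gripped it again and pressed on another 0.15 rad.
- **Stoppers:** Three were loose on the bench. I put them in the tray with the other three, tipped all six into the hopper and set the empty tray back upright where it had stood.
- **Switch:** I threw it last, pushing until it met its stop.

**Last checks**
- **Borer seated and tight:** In the cameras its top is where a fully seated borer's should be, within about 1 mm. It had not moved in the final picture. The sleeve resisted with about 1.1 N m at the end, against about 0.2 N m while it turned freely. I did not read the sleeve angle directly, and the pads may have slipped a little.
- **Hopper and tray:** Six stoppers are visible in the hopper and the tray is empty and upright. I saw none left on the bench.
- **Switch fully on:** It stopped hard at 29 N. The ball measures at x ≈ 0.596 m, against 0.598 m expected for fully on.
- **Clear of everything:** The arm is away from all parts and the last force readings were near zero.

**Disagreements:** The wrist camera put the chuck about 3–5 mm away from where the other two cameras put it, so I worked between the two. Side force also reached about 40 N (31 N and 23 N along y and x) during the main sleeve turn.

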